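# Square up and size a row of cartons at the post desk

## Robot

A 6-joint arm with a two-finger parallel gripper is mounted at the origin on the work surface. World frame = base frame: x ahead of the robot, y to its left, z up, the work surface at z = 0. Lengths are in m, angles in degrees, forces in N, time in s.
With the tool pointing down it reaches from about 0.275 to 0.75 m from the base axis. Payload 10.2 kg.
Tool frame: the origin (TCP) lies on the centre line of the jaws, within the pads' length; the fingertips stand 22 mm ahead of it and the grasp point (between the pads) lies 3 mm ahead of it (manip.nose_length is the distance from the TCP to the fingertips, in m); x points along the fingers, z is the direction in which the jaws open and shut, and the axes are right-handed (so a half turn about x gives the same grasp; the last joint's range is limited). The gripper opens to 88 mm and grips with 3 to 60 N. Pads are 18 mm wide; open, the fingers measure 123 mm over their backs; the gripper's body (75 mm by 187 mm) begins 45 mm behind the grasp point.
Start: joints at [-80.982, 17.928, 85.812, -0, 76.261, -12.8], TCP at [0.195, -0.487, 0.261] pointing down, gripper open.
Joint ranges: [-168.41, 168.41], [-55.51, 124.54], [10.69, 146.95], [-70.63, 250.63], [1, 178], [-165.06, 165.06]. Speed limits (degrees/s): [136.94, 136.94, 172.46, 180, 180, 180].

## Interface

Orientations are given as [roll, pitch, yaw] about the fixed x, y, z axes, in that order (R = Rz(yaw) Ry(pitch) Rx(roll)).
In Python, from bench import manip, capture, workorder gives the robot as it stands.
- The arm moves only by the tool step_arm, never from a script. Its argument "increments" is one flat list of numbers, 7 for each row, row after row: the turn, a rotation vector about the tool's x, y, z each as a share of pi/2 rad, from -1 to 1, then the shift along the tool's x, y, z each as a share of 250 mm, from -1 to 1, then the gripper's target within -1 to 1 (fully open at 1, half-way at 0, shut at -1). In form: [rx, ry, rz, tx, ty, tz, grip, rx, ry, rz, tx, ty, tz, grip, ...]. A call has exactly 5 rows; each row is the pose to reach, as a shift and turn from the pose commanded when the call began, along the tool's axes at that moment; what a row does not reach only later rows make up. A row lasts 1/10 s, in which the tool goes at most 50 mm and 8.59 degrees, less where a joint would pass 70% of its speed; a pose out of reach is approached as far as the arm can. A call with a number of a shift or a turn outside -1 to 1 is refused whole. A call with a gripper value outside its range is refused whole. The fingers move at their own pace and stop on an object; "newtons" is the grip in N (left out, the last holds). Time passes only in rows, so rows that repeat a pose let the fingers close, or fill a call up. It gives the time, the measured TCP pose, the force and the opening at its end, in the units of the state.
- manip.observe(): the state, without advancing time (a new reading comes with each control period).
- capture(name): name is "side" or "top"; returns a dict with "image" (384x512x3 uint8, red, green, blue), "vfov" (degrees; the focal length in pixels is half the picture's height over the tangent of half this angle, whatever the lens; pixels are square), "cx", "cy" (the principal point, pixels), "rvec" (rotation vector, rad) and "tvec" (3), from world to camera coordinates, as OpenCV has them. Camera axes: x right, y down, z forward; pixel columns grow to the right and rows downward; lengths in m; the calibration is good to about 2 mm. A picture is of the moment at which its call begins. There is no depth.
- workorder.sign_off(): hands the job in, once; it reports no verdict.
The state is a dict: "time": time; "q": joint angles; "qvel": joint speeds; "joint_efforts": joint torques, N m; "tcp_pos": TCP position; "tool_rot": TCP orientation; "wrist_force": force on the tool from outside, world axes, zero at the start; "moment": the same for the moment, N m; "finger_gap": opening from 0.0 (shut) to 1.0 (fully open).
Only numpy, scipy, OpenCV 4.12 (cv2) and the standard library are available. Lean on these libraries where they do the work, as an engineer would, in place of code of your own. Each camera call takes 0.05 s, during which the arm holds its last target. There are 200 camera calls.

## Task

Slide the parcel sizer's jaw fully open, then use the straightedge to push all the cartons together, side by side in one row and upright, each with a narrow end flush against the sizer's back fence (cartons off to either side must first be set down in front of its opening). Lay the straightedge back flat on its black mat, slide the jaw gently shut so that the whole row is held snugly between jaw and end stop, and only then press the button on the label printer, leaving the jaw shut on the row. Do not crush the cartons or disturb the other things on the desk.

Things in the scene. Friction and masses are not known exactly. Their poses are not given: they have to be found in the camera images.
- carton_1: A plain closed cardboard carton, 62 mm (its x) by 32 mm (its y) by 28 mm high, about 80 g, smooth; all cartons are alike and 3 to 5 are present (absent ones read None). Origin: centre of its underside, z up. It stands on the desk, upright; those in front of the sizer have a narrow end roughly towards its fence, those off to the sides are turned more.
- carton_2: Same as carton_1.
- carton_3: Same as carton_1.
- carton_4: Same as carton_1.
- carton_5: Same as carton_1.
- sizer: Parcel sizer fixed to the desk: low aluminium back fence (16 mm high, x 0 to 20 mm), fixed end stop at +y, sliding jaw at -y. Origin: at desk height on the fence's front face, midway between end stop and fully open jaw; the opening is y -150 to 150 mm. x points into the fence, y along it; cartons come in over bare desk from -x. A square, flush carton's origin has x = -31 mm.
- end_stop: Fixed steel end stop of the sizer. Origin: on its inner face (which looks to -y), at desk height, at the fence's front face; axes as the sizer's. The face runs from x = -52 mm to 0; its top is 46 mm over the desk and reaches outwards.
- jaw: Sliding jaw. Origin: at desk height on its steel plate's inner face (which looks to +y), at the fence's front face; axes as the sizer's. Its y in the sizer's frame is -150 mm fully open, up to +70 mm as it shuts; the gap is its distance to the end stop. Face x -52 to 0 mm, 40 mm high; carriage above to 49 mm, 44 mm outwards and back over the fence. Slides at about 1 N, stays where left.
- jaw_grip (a point): Middle of the upper half of the jaw's black upright handle block: 44 mm along the sizer's x, 18 mm along y (grip it across y from above), from 49 to 93 mm over the desk; this point is 80 mm over the desk and 22 mm outwards (-y) from the jaw plate's inner face.
- straightedge: Straightedge for pushing: a flat aluminium base, 54 mm (its x) by 290 mm (its y, long) by 12 mm high, with a black upright rib on its middle, 16 mm (x) by 60 mm (y), from 12 to 48 mm over its underside, to hold it by. About 350 g. Origin: centre of its underside, z up. Both long edges are straight, polished and alike.
- mat: Thin black rubber mat fixed to the desk, 100 mm (its x) by 320 mm (its y, long) by 3 mm thick, on which the straightedge lies at the start, lengthwise. Origin: centre of its underside, on the desk.
- printer: Grey label printer fixed on the desk, 130 mm (x) by 110 mm (y) by 70 mm high, its push button on top. Origin: centre of its underside.
- print_button (a joint): Travel of the label printer's push button in m: 0 up, 0.006 fully pressed (about 5 N), springs back.
- print_button_top (a point): Centre of the top of the label printer's push button, 28 mm across; press straight down.
- mug: White mug, 76 mm across and 90 mm high, origin at its underside. Not part of the job: leave it alone.
- stapler: Black and grey stapler, 140 mm long (its y), 46 mm high, origin at its underside. Not part of the job: leave it alone.
- glue_stick: Upright glue stick, 27 mm across, 97 mm high, origin at its underside. Not part of the job: leave it alone.
- calculator: Flat grey calculator, 150 by 85 by 16 mm, origin at its underside. Not part of the job: leave it alone.
- eraser: White eraser, 30 by 60 by 16 mm, origin at its underside. Not part of the job: leave it alone.
There are look-alikes about, which are no part of the job. What is shaped like the end_stop but red is not meant. What is shaped like the printer but green or yellow is not meant.

How it is judged:
By the outcome, as a careful person would: the job done as asked, in the order asked, and still so for the second after the job is handed in, with the robot touching nothing.
Of carton_1, carton_2, carton_3, carton_4, carton_5 only 3 to 5 are there at a start; the rules pass over those that are not, and their reading is None.
At some moment in a run one of carton_1, carton_2, carton_3, carton_4, carton_5 may be knocked a few centimetres aside while the robot is not near it.
It also fails if it takes over 210 s, if anything falls off the work surface, if the arm or the gripper's body presses on something with over 40 N, if the wrist force passes 120 N, or if a joint passes its speed limit or range.

## Working session

There is one attempt and no reset: what is moved stays moved. The work goes in short steps, Python scripts to look and compute and a tool call to move; the robot and the scene stay as the last step left them, time stands still between calls to the robot, and variables do not carry over. Pictures are saved under pics/ and viewed, about 12 in all and at most 16, crops included, and the job is handed in when it is done.

Besides the shell and the picture viewer there is one more tool, called after "Emit:" as name(argument=value, ...) on one line, values as JSON. step_arm: Moves the arm, as the interface text tells. Shift numbers are shares of 250 mm and turn numbers shares of pi/2 rad, none past 1 either way. Its arguments: {"type":"object","properties":{"increments":{"type":"array"},"newtons":{"type":"number"}},"required":["increments"]}

```bash
ls; mkdir -p pics; cat > h.py <<'E'
import numpy as np, cv2
from bench import manip, capture, workorder
from scipy.spatial.transform import Rotation as R
def cam(n):
    d=capture(n); im=d["image"]; f=im.shape[0]/2/np.tan(np.radians(d["vfov"])/2)
    K=np.array([[f,0,d["cx"]],[0,f,d["cy"]],[0,0,1.]]); M=cv2.Rodrigues(np.array(d["rvec"],float))[0]
    return dict(im=im,K=K,M=M,t=np.array(d["tvec"],float).ravel(),rv=np.array(d["rvec"],float))
def ray(c,uv,z):
    uv=np.atleast_2d(np.array(uv,float)); p=np.c_[uv,np.ones(len(uv))]@np.linalg.inv(c["K"]).T@c["M"]
    o=-c["M"].T@c["t"]; return o+p*((z-o[2])/p[:,2])[:,None]
def proj(c,P): return cv2.projectPoints(np.atleast_2d(np.array(P,float)),c["rv"],c["t"],c["K"],None)[0][:,0]
def save(im,name,s=1):
    cv2.imwrite("pics/"+name,cv2.resize(im[:,:,::-1],None,fx=s,fy=s,interpolation=cv2.INTER_CUBIC))
E
python3 - <<'E'
from h import *
for n in("top","side"):
    c=cam(n); save(c["im"],n+"0.png",1.5); print(n,c["K"],-c["M"].T@c["t"],c["M"])
    np.save(n+"0.npy",c["im"])
print(manip.observe())
E
```

```text
pics
top [[394.38332777   0.         259.40599628]
 [  0.         394.38332777 196.48404945]
 [  0.           0.           1.        ]] [ 0.33668369 -0.03884265  1.72574235] [[ 0.01062465 -0.99993018  0.00517316]
 [-0.99578078 -0.01105185 -0.09109603]
 [ 0.09114685 -0.00418347 -0.99582868]]
side [[496.67331381   0.         250.22525365]
 [  0.         496.67331381 192.30897202]
 [  0.           0.           1.        ]] [0.16255796 0.93204794 1.33362673] [[-0.94142872 -0.33711242  0.00819654]
 [-0.26581169  0.72691701 -0.63319491]
 [ 0.20749966 -0.59828661 -0.77394898]]
{'time': 0.1, 'q': array([-8.09819229e+01,  1.79559751e+01,  8.58481888e+01, -2.13283168e-03,
        7.62605195e+01, -1.28001776e+01]), 'qvel': array([-0.00279712,  0.02761945, -0.14965792,  0.02996903,  0.07978119,
       -0.03427942]), 'joint_efforts': array([ 2.80150074e-03, -4.02814865e+01, -2.52644366e+01,  6.95749233e-02,
        3.42114223e-02, -4.97026804e-05]), 'tcp_pos': array([ 0.19507153, -0.48721096,  0.26023027]), 'tool_rot': array([169.03386434,  89.93528339, 100.85262671]), 'wrist_force': array([-0.70855865, -0.27473768,  0.63989635]), 'moment': array([-0.01144608, -0.00682044, -0.01841595]), 'finger_gap': 0.9996919699354144}
```

View pics/top0.png

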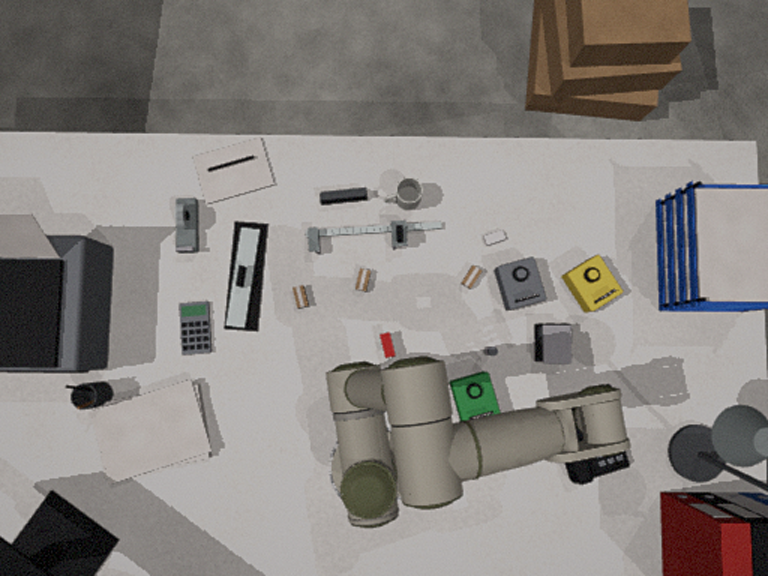

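View pics/side0.png

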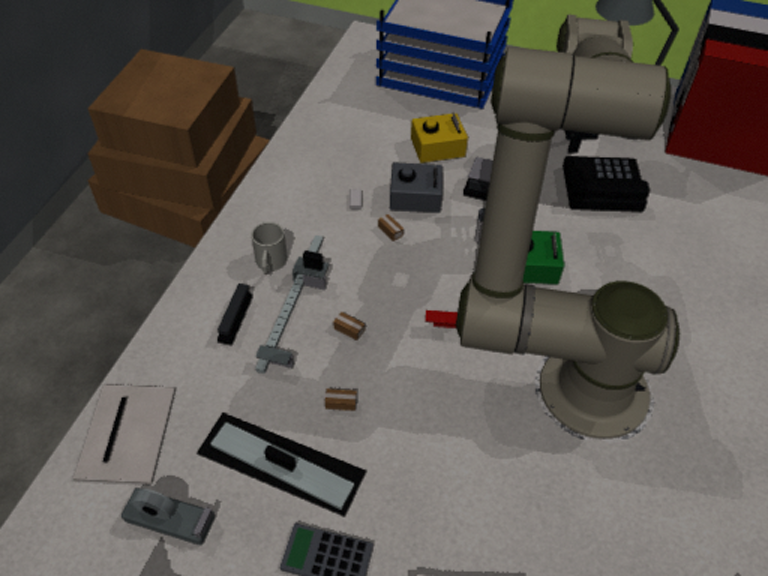

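The top view shows three cartons at about (302,296), (365,279) and (472,276) in the 1.5x picture. The sizer's end stop is at (315,238), with its jaw part-shut at (400,232). The straightedge is on its mat at (246,275), and the grey printer is at (520,284). The side view agrees and shows no further cartons. Next I'll measure and zoom in.

```bash
python3 - <<'E'
from h import *
T=cam("top");S=cam("side")
im=T["im"]; save(im[135:225,140:370],"crop1.png",3.4)
def blobs(c,mask,z,amin,name):
    n,l,st,ce=cv2.connectedComponentsWithStats(mask.astype(np.uint8))
    for i in range(1,n):
        if st[i,4]<amin: continue
        ys,xs=np.where(l==i); P=ray(c,np.c_[xs,ys],z)[:,:2]
        r=cv2.minAreaRect((P*1000).astype(np.float32))
        print(name,st[i,4],ce[i].round(1),"ctr",P.mean(0).round(4),"rect",np.round(r[0],1),np.round(r[1],1),round(r[2],1))
for c,n in((T,"top"),(S,"side")):
    a=c["im"].astype(int); h=cv2.cvtColor(c["im"],cv2.COLOR_RGB2HSV)
    m=(h[...,0]>4)&(h[...,0]<22)&(h[...,1]>70)&(h[...,2]>60)
    if n=="top": m[:110]=0
    else: m[:,:170]=0
    m=cv2.morphologyEx(m.astype(np.uint8),cv2.MORPH_CLOSE,np.ones((5,5)))
    blobs(c,m,0.028 if n=="top" else .014,25,n+" carton")
h=cv2.cvtColor(im,cv2.COLOR_RGB2HSV)
d=(h[...,2]<60); d[:130]=0;d[225:]=0;d[:,:140]=0;d[:,370:]=0
blobs(T,d,0.003,15,"dark")
E
```

```text
top carton 89 [314. 184.] ctr [ 0.5489 -0.2824] rect [ 548.6 -281.9] [28.8 59.6] 56.6
top carton 101 [241.5 186. ] ctr [0.5368 0.0319] rect [536.8  31.8] [31.  59.4] 78.4
top carton 94 [200.  197.4] ctr [0.4851 0.2107] rect [485.7 210.8] [59.1 30.2] 15.4
top carton 78 [450.3 348.7] ctr [-0.1388 -0.8517] rect [-145.9 -844.5] [125.8  42.1] 0.5
top carton 30 [475.3 348.7] ctr [-0.1377 -0.9565] rect [-133.5 -954.6] [39.2 21.9] 30.3
top carton 243 [464.3 374.7] ctr [-0.2434 -0.9068] rect [-251.  -909.5] [90.3 96.1] 65.8
side carton 79 [173.   95.9] ctr [ 0.983  -0.4579] rect [ 975.  -455.7] [36.6 87.6] 25.5
side carton 147 [260.  150.1] ctr [ 0.5505 -0.2901] rect [ 550.1 -284.6] [45.4 79. ] 54.9
side carton 214 [231.4 216.5] ctr [0.5399 0.0301] rect [537.9  30.3] [46.9 68.2] 78.7
side carton 265 [226.7 266. ] ctr [0.4857 0.2109] rect [485.7 211. ] [60.  47.3] 15.2
dark 91 [228.8 132.7] ctr [0.7778 0.0931] rect [777.8  92.4] [ 13.1 134.5] 6.8
dark 604 [167.3 182.8] ctr [0.5508 0.3594] rect [547.1 375.3] [ 95.5 314.2] 86.5
dark 53 [266.1 155.5] ctr [ 0.677  -0.0738] rect [677.  -73.4] [49.4 17.7] 0.5
dark 61 [160.4 183.7] ctr [0.5461 0.3897] rect [546.5 389.7] [20.2 57.5] 84.8
dark 50 [346.2 182.8] ctr [ 0.5593 -0.428 ] rect [ 560.5 -429.1] [43.4 44.3] 44.8
dark 19 [350.1 198.9] ctr [ 0.4882 -0.4443] rect [ 488.3 -446.4] [ 5.3 67.5] 13.6
dark 39 [358.7 220.1] ctr [ 0.3957 -0.4809] rect [ 396.1 -482.2] [17.5 35.3] 89.3
```

View pics/crop1.png

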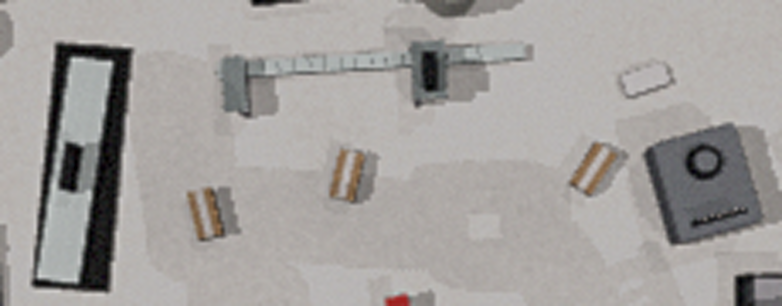

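The zoomed crop confirms the layout. The fence runs from about (245,68) to (530,50) in the crop, so it is turned about 3.6°, and the jaw handle is at (430,70). The straightedge lies lengthwise at (75,165), the printer button is at (703,160), and the cartons are at (205,213), (347,175) and (595,168). Next is a closer look at the sizer in both views.

```bash
python3 - <<'E'
from h import *
T=cam("top");S=cam("side")
a=cv2.resize(T["im"][140:175,200:300],None,fx=8,fy=8,interpolation=cv2.INTER_CUBIC)
b=cv2.resize(S["im"][150:255,160:235],None,fx=3,fy=3,interpolation=cv2.INTER_CUBIC)
c=cv2.resize(S["im"][270:350,125:250],None,fx=3.5,fy=3.5,interpolation=cv2.INTER_CUBIC)
o=np.zeros((600,800,3),np.uint8); o[:280]=a; o[282:597,:225]=b; o[282:562,240:677]=c[:280,:437]
save(o,"crop2.png")
E
```

```text
(no output)
```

View pics/crop2.png

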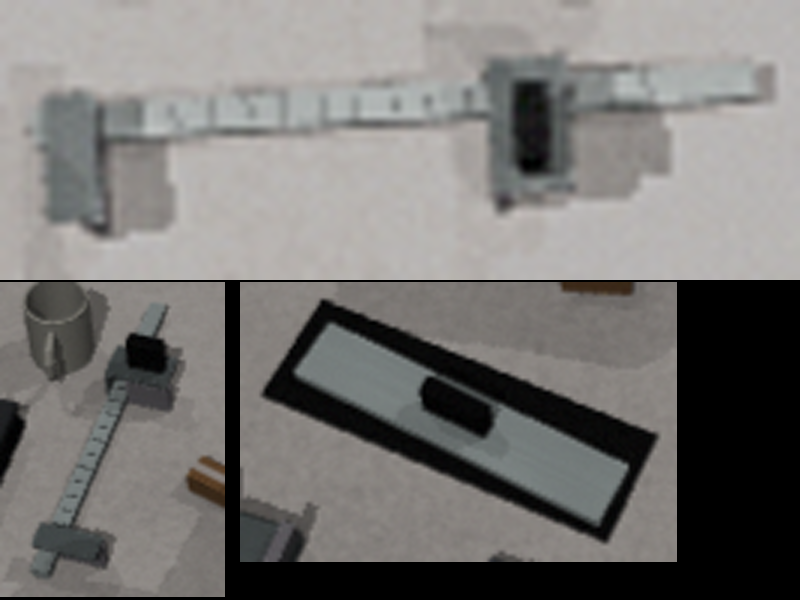

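```bash
python3 - <<'E'
from h import *
T=cam("top");S=cam("side")
tp=lambda L:(np.array(L,float)+.5)/8-.5+[200,140]
sp=lambda L:(np.array(L,float)-[240,282]+.5)/3.5-.5+[125,270]
sb=lambda L:(np.array(L,float)-[0,282]+.5)/3-.5+[160,150]
p=lambda n,a:print(n,(a[:,:2]*1000).round(1).tolist())
p("fence front",ray(T,tp([[150,136],[480,116],[740,100]]),.016))
p("fence end",ray(T,tp([[775,82]]),.016))
p("handle",ray(T,tp([[533,126]]),.093))
p("jaw carriage corners",ray(T,tp([[490,58],[497,190],[572,188],[565,55]]),.049))
p("endstop",ray(T,tp([[100,92],[104,225],[52,220],[45,95]]),.046))
p("se corners side",ray(S,sp([[335,323],[629,461],[600,525],[294,374]]),.015))
p("rib side",ray(S,sp([[428,378],[495,412]]),.051))
c=ray(S,sp([[335,323],[629,461],[600,525],[294,374]]),.015).mean(0);print(c)
p("mat side",ray(S,sp([[325,300],[656,435],[606,541],[263,393]]),.003))
print(ray(S,sp([[325,300],[656,435],[606,541],[263,393]]),.003).mean(0))
# top view: straightedge bright pixels inside the mat
im=T["im"];h=cv2.cvtColor(im,cv2.COLOR_RGB2HSV)
t=lambda L:(np.array(L,float)+.5)/3.4-.5+[140,135]
p("se top",ray(T,t([[73,58],[113,62],[80,283],[40,278]]),.015)); print(ray(T,t([[73,58],[113,62],[80,283],[40,278]]),.015).mean(0))
p("rib top",ray(T,t([[71,167]]),.051))
p("mat top",ray(T,t([[58,44],[131,48],[108,290],[33,286]]),.003));print(ray(T,t([[58,44],[131,48],[108,290],[33,286]]),.003).mean(0))
p("button",ray(T,t([[703,160]]),.076))
o=manip.observe();print(R.from_euler('xyz',o['tool_rot'],degrees=True).as_matrix().round(3), manip.nose_length,o['time'])
# handle in side view
p("handle side",ray(S,sb([[146,339]]),.093))
E
```

```text
fence front [[667.2, 136.3], [680.5, -44.7], [691.1, -187.6]]
fence end [[701.3, -206.9]]
handle [[660.0, -72.3]]
jaw carriage corners [[705.6, -49.7], [633.6, -54.2], [635.1, -94.5], [707.8, -90.2]]
endstop [[685.2, 160.7], [612.6, 157.0], [615.0, 185.0], [683.2, 190.3]]
se corners side [[676.4, 337.1], [396.1, 369.1], [398.5, 427.2], [686.7, 391.9]]
rib side [[568.6, 372.8], [505.5, 381.9]]
[0.53939669 0.38134181 0.015     ]
mat side [[699.4, 314.4], [385.4, 335.0], [391.4, 433.3], [707.5, 411.5]]
[0.54593051 0.37356184 0.003     ]
se top [[686.1, 388.1], [681.5, 336.3], [395.6, 369.5], [401.4, 420.6]]
[0.54116722 0.3786425  0.015     ]
rib top [[539.8, 377.0]]
mat top [[706.9, 411.2], [702.7, 316.1], [387.5, 336.3], [391.6, 432.4]]
[0.54713598 0.3740045  0.003     ]
button [[554.4, -412.2]]
[[-0.     0.928  0.372]
 [ 0.     0.372 -0.928]
 [-1.     0.    -0.   ]] 0.022 0.4
handle side [[661.7, -75.2]]
```

```bash
cat >> h.py <<'E'
O=np.array([.676,.0094]); TH=np.radians(4.0)
ex=np.array([np.cos(TH),np.sin(TH)]); ey=np.array([-ex[1],ex[0]])
def sz(x,y): return O+x*ex+y*ey            # sizer -> world
def tosz(p): d=np.array(p)[:2]-O; return np.array([d@ex,d@ey])
def Rd(a):  # tool down, jaws opening along world angle a (deg)
    a=np.radians(a); x=np.array([0,0,-1.]); z=np.array([np.cos(a),np.sin(a),0]); return np.c_[x,np.cross(z,x),z]
def plan(*wps,L=.245,A=42,start=None):
    """waypoints (x,y,z,angle); prints per call the vector [rx ry rz tx ty tz] in shares"""
    o=manip.observe(); p=np.array(o['tcp_pos']);M=R.from_euler('xyz',o['tool_rot'],degrees=True).as_matrix()
    if start is not None: p=np.array(start[:3],float);M=Rd(start[3])
    print("t %.1f"%o['time'],p.round(4),"zang %.1f"%np.degrees(np.arctan2(M[1,2],M[0,2])),"F",np.round(o['wrist_force'],1),"gap %.3f"%o['finger_gap'],"sz",tosz(p).round(4))
    for w in wps:
        q=np.array(w[:3],float);Q=Rd(w[3]); rv=R.from_matrix(M.T@Q).as_rotvec(degrees=True)
        n=int(max(1,np.ceil(np.linalg.norm(q-p)/L),np.ceil(np.linalg.norm(rv)/A))); dp=(q-p)/n
        for i in range(n):
            print(np.r_[rv/n/90,M.T@dp/.25].round(3).tolist()); M=M@R.from_rotvec(rv/n,degrees=True).as_matrix()
        p=q; M=Q; print("  at",np.round(w,4))
E
python3 - <<'E'
from h import *
plan((.661,-.074,.2,-86),(.661,-.074,.083,-86))
E
```

```text
t 0.4 [ 0.1951 -0.4874  0.2606] zang -68.2 F [-0.5 -0.1  0.8] gap 1.004 sz [-0.5144 -0.462 ]
[0.066, -0.0, -0.0, 0.081, 0.782, -0.281]
[0.066, -0.0, -0.0, 0.081, 0.748, -0.36]
[0.066, -0.0, -0.0, 0.081, 0.707, -0.436]
  at [ 6.61e-01 -7.40e-02  2.00e-01 -8.60e+01]
[0.0, 0.0, 0.0, 0.468, 0.0, 0.0]
  at [ 6.61e-01 -7.40e-02  8.30e-02 -8.60e+01]
```

Emit:
step_arm(increments=[0.066,0,0,0.08,0.782,-0.281,1,0.066,0,0,0.08,0.782,-0.281,1,0.066,0,0,0.08,0.782,-0.281,1,0.066,0,0,0.08,0.782,-0.281,1,0.066,0,0,0.08,0.782,-0.281,1])

```text
time: 0.9
tcp_pos: [0.353, -0.3463, 0.2404]
tool_rot: [151.8, 89.9, 78.0]
wrist_force: [-0.7, -0.5, 0.6]
finger_gap: 0.995
```

Emit:
step_arm(increments=[0.066,0,0,0.08,0.748,-0.36,1,0.066,0,0,0.08,0.748,-0.36,1,0.066,0,0,0.08,0.748,-0.36,1,0.066,0,0,0.08,0.748,-0.36,1,0.066,0,0,0.08,0.748,-0.36,1])

```text
time: 1.4
tcp_pos: [0.5079, -0.209, 0.22]
tool_rot: [179.1, 89.9, 99.3]
wrist_force: [0.3, -0.9, 0.6]
finger_gap: 1.003
```

Emit:
step_arm(increments=[0.066,0,0,0.08,0.707,-0.436,0,0.066,0,0,0.08,0.707,-0.436,0,0.066,0,0,0.08,0.707,-0.436,0,0.066,0,0,0.08,0.707,-0.436,0,0.066,0,0,0.08,0.707,-0.436,0])

```text
time: 1.9
tcp_pos: [0.6628, -0.0714, 0.1992]
tool_rot: [-137.5, 89.9, 136.7]
wrist_force: [0.3, -0.5, -0.4]
finger_gap: 0.566
```

```bash
python3 - <<'E'
from h import *
plan((.661,-.074,.083,-86))
E
```

```text
t 1.9 [ 0.6628 -0.0714  0.1992] zang -85.8 F [ 0.3 -0.5 -0.4] gap 0.566 sz [-0.0188 -0.0797]
[0.002, -0.001, 0.0, 0.465, -0.008, 0.01]
  at [ 6.61e-01 -7.40e-02  8.30e-02 -8.60e+01]
```

Emit:
step_arm(increments=[0,0,0,0.2,0,0.01,0,0,0,0,0.35,0,0.01,0,0,0,0,0.465,0,0.01,0,0,0,0,0.465,0,0.01,0,0,0,0,0.465,0,0.01,0])

```text
time: 2.4
tcp_pos: [0.6613, -0.0777, 0.0857]
tool_rot: [57.4, 89.9, -28.6]
wrist_force: [-0.4, -0.5, 1.2]
finger_gap: 0.497
```

Emit:
step_arm(increments=[0,0,0,0,0,0,-1,0,0,0,0,0,0,-1,0,0,0,0,0,0,-1,0,0,0,0,0,0,-1,0,0,0,0,0,0,-1], newtons=12)

```text
time: 2.9
tcp_pos: [0.6615, -0.0764, 0.0854]
tool_rot: [72.8, 89.9, -13.2]
wrist_force: [-0.2, 1.2, 6.1]
finger_gap: 0.202
```

```bash
python3 - <<'E'
from h import *
plan((*sz(-.021,-.172),.083,-86))
c=cam("top"); save(c["im"][125:200,180:330],"j1.png",5)
E
```

```text
t 2.9 [ 0.6615 -0.0764  0.0854] zang -86.0 F [-0.2  1.2  6.1] gap 0.202 sz [-0.0204 -0.0846]
[0.0, 0.0, -0.001, 0.01, -0.002, 0.35]
  at [ 6.670e-01 -1.636e-01  8.300e-02 -8.600e+01]
```

View pics/j1.png

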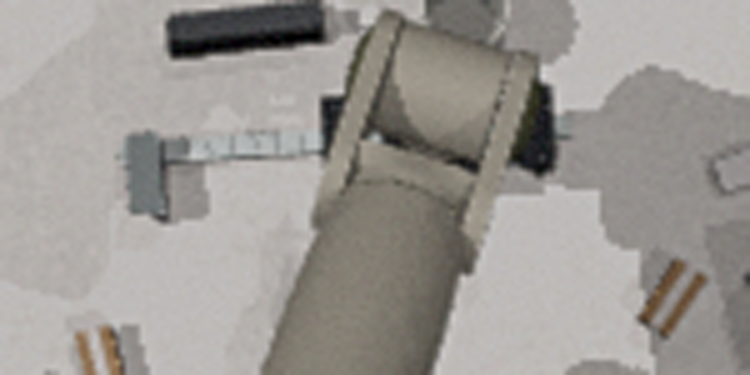

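The picture shows the arm over the jaw. The opening of 17.8 mm matches the 18 mm handle, so it is gripped. Now I slide the jaw open.

Emit:
step_arm(increments=[0,0,0,-0.01,0,0.07,-1,0,0,0,-0.01,0,0.14,-1,0,0,0,-0.01,0,0.21,-1,0,0,0,-0.01,0,0.28,-1,0,0,0,-0.01,0,0.33,-1])

```text
time: 3.45
tcp_pos: [0.6674, -0.1589, 0.0857]
tool_rot: [137.8, 89.9, 51.8]
wrist_force: [8.8, 2.8, -8.2]
finger_gap: 0.206
```

Emit:
step_arm(increments=[0,0,0,0,0,0.01,-1,0,0,0,0,0,0.02,-1,0,0,0,0,0,0.03,-1,0,0,0,0,0,0.04,-1,0,0,0,0,0,0.04,-1])

```text
time: 3.95
tcp_pos: [0.6678, -0.1633, 0.0856]
tool_rot: [-172.7, 89.5, 101.4]
wrist_force: [3.2, 24.1, -1.7]
finger_gap: 0.214
```

```bash
python3 - <<'E'
from h import *
plan()
E
```

```text
t 4.0 [ 0.6678 -0.1633  0.0856] zang -85.9 F [ 3.2 24.1 -1.7] gap 0.214 sz [-0.0202 -0.1717]
```

Jaw is at its stop: 24 N at sizer y −0.1717, against −0.172 expected. Releasing and moving to the right-hand carton.

Emit:
step_arm(increments=[0,0,0,0,0,-0.02,-1,0,0,0,0,0,-0.02,0,0,0,0,0,0,-0.02,0,0,0,0,-0.1,0,-0.02,0,0,0,0,-0.3,0,-0.02,0])

```text
time: 4.45
tcp_pos: [0.6657, -0.1638, 0.1592]
tool_rot: [-115.4, 89.6, 158.6]
wrist_force: [0.9, -0.4, 0.4]
finger_gap: 0.497
```

```bash
python3 - <<'E'
from h import *
plan((.549,-.283,.15,-33.4),(.549,-.283,.033,-33.4))
T=cam("top");h=cv2.cvtColor(T["im"],cv2.COLOR_RGB2HSV)
p=[[140+705/3.4,135+160/3.4]]
print([ray(T,[[140+u/3.4-.4,135+v/3.4-.4]],.07)[0].round(3).tolist() for u,v in((645,150),(737,123),(781,210),(678,244))])
E
```

```text
t 4.5 [ 0.6657 -0.1638  0.1592] zang -86.0 F [ 0.9 -0.4  0.4] gap 0.497 sz [-0.0224 -0.1721]
[-0.292, -0.002, 0.002, 0.019, -0.249, 0.222]
[-0.292, -0.002, 0.002, 0.019, -0.322, 0.088]
  at [  0.549  -0.283   0.15  -33.4  ]
[0.0, 0.0, 0.0, 0.468, 0.0, 0.0]
  at [ 5.49e-01 -2.83e-01  3.30e-02 -3.34e+01]
[[0.567, -0.341, 0.07], [0.602, -0.456, 0.07], [0.494, -0.51, 0.07], [0.45, -0.381, 0.07]]
```

Emit:
step_arm(increments=[-0.292,0,0,0,-0.249,0.222,1,-0.292,0,0,0,-0.249,0.222,1,-0.292,0,0,0,-0.249,0.222,1,-0.292,0,0,0,-0.249,0.222,1,-0.292,0,0,0,-0.249,0.222,1])

```text
time: 5.0
tcp_pos: [0.6093, -0.2235, 0.1622]
tool_rot: [27.9, 90.0, -32.1]
wrist_force: [1.1, -0.1, -0.4]
finger_gap: 0.934
```

Emit:
step_arm(increments=[-0.292,0,0,0.03,-0.322,0.088,1,-0.292,0,0,0.03,-0.322,0.088,1,-0.292,0,0,0.03,-0.322,0.088,1,-0.292,0,0,0.03,-0.322,0.088,1,-0.292,0,0,0.03,-0.322,0.088,1])

```text
time: 5.5
tcp_pos: [0.5512, -0.2825, 0.1545]
tool_rot: [13.2, 90.0, -20.5]
wrist_force: [1.0, -0.2, 0.1]
finger_gap: 0.998
```

```bash
python3 - <<'E'
from h import *
plan((.549,-.283,.033,-33.4))
c=cam("side"); save(c["im"][60:250,160:360],"s1.png",3)
E
```

```text
t 5.5 [ 0.5512 -0.2825  0.1545] zang -33.7 F [ 1.  -0.2  0.1] gap 0.998 sz [-0.1448 -0.2825]
[-0.003, 0.0, -0.0, 0.486, -0.007, -0.007]
  at [ 5.49e-01 -2.83e-01  3.30e-02 -3.34e+01]
```

View pics/s1.png

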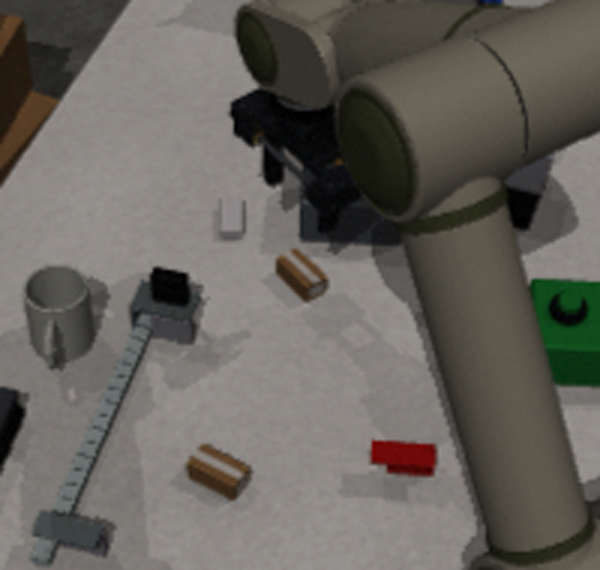

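The gripper is above the carton at (300,273), with fingers aligned to its long axis. The jaw is fully open at the rail's end, (168,300). Descend and grip gently.

Emit:
step_arm(increments=[0,0,0,0.15,-0.007,-0.007,1,0,0,0,0.3,-0.007,-0.007,1,0,0,0,0.4,-0.007,-0.007,1,0,0,0,0.486,-0.007,-0.007,1,0,0,0,0.486,-0.007,-0.007,1])

```text
time: 6.05
tcp_pos: [0.5476, -0.282, 0.0302]
tool_rot: [175.6, 89.7, 142.0]
wrist_force: [0.5, -0.2, -0.9]
finger_gap: 0.999
```

Emit:
step_arm(increments=[0,0,0,0,0,0,0,0,0,0,0,0,0,0,0,0,0,0,0,0,0,0,0,0,0,0,0,0,0,0,0,0,0,0,0], newtons=8)

```text
time: 6.55
tcp_pos: [0.5487, -0.2837, 0.0341]
tool_rot: [0.5, 89.9, -32.9]
wrist_force: [-0.4, 0.9, 7.4]
finger_gap: 0.703
```

Emit:
step_arm(increments=[0,0,0,-0.04,0,0,0,0,0,0,-0.1,0,0,0,0,0,0,-0.18,0,0,0,0,0,0,-0.2,0,0,0,0,0,0,-0.2,0,0,0])

```text
time: 7.05
tcp_pos: [0.5485, -0.2838, 0.0842]
tool_rot: [-5.0, 89.9, -38.5]
wrist_force: [0.3, -0.3, -1.1]
finger_gap: 0.703
```

```bash
python3 - <<'E'
from h import *
plan((*sz(-.137,-.035),.083,4),(*sz(-.137,-.035),.0335,4))
E
```

```text
t 7.0 [ 0.5485 -0.2838  0.0842] zang -33.4 F [ 0.3 -0.3 -1.1] gap 0.703 sz [-0.1476 -0.2836]
[-0.208, 0.001, 0.0, 0.002, 0.408, -0.285]
[-0.208, 0.001, 0.0, 0.002, 0.478, -0.139]
  at [ 0.5418 -0.0351  0.083   4.    ]
[0.0, 0.0, 0.0, 0.198, 0.0, 0.0]
  at [ 0.5418 -0.0351  0.0335  4.    ]
```

Emit:
step_arm(increments=[-0.208,0,0,0,0.408,-0.285,0,-0.208,0,0,0,0.408,-0.285,0,-0.208,0,0,0,0.408,-0.285,0,-0.208,0,0,0,0.408,-0.285,0,-0.208,0,0,0,0.408,-0.285,0])

```text
time: 7.55
tcp_pos: [0.5449, -0.1592, 0.0826]
tool_rot: [-168.1, 90.0, 177.2]
wrist_force: [0.4, -0.5, -0.4]
finger_gap: 0.702
```

Emit:
step_arm(increments=[-0.208,0,0,0,0.478,-0.139,0,-0.208,0,0,0,0.478,-0.139,0,-0.208,0,0,0,0.478,-0.139,0,-0.208,0,0,0,0.478,-0.139,0,-0.208,0,0,0,0.478,-0.139,0])

```text
time: 8.05
tcp_pos: [0.5421, -0.0359, 0.0828]
tool_rot: [-68.5, 90.0, -64.6]
wrist_force: [-0.8, -0.8, 0.0]
finger_gap: 0.702
```

```bash
python3 - <<'E'
from h import *
plan((*sz(-.137,-.035),.0345,4))
E
```

```text
t 8.1 [ 0.5421 -0.0359  0.0828] zang 3.9 F [-0.8 -0.8  0. ] gap 0.702 sz [-0.1368 -0.0358]
[-0.001, 0.0, 0.0, 0.193, 0.003, -0.001]
  at [ 0.5418 -0.0351  0.0345  4.    ]
```

Emit:
step_arm(increments=[0,0,0,0.08,0,0,0,0,0,0,0.14,0,0,0,0,0,0,0.18,0,0,0,0,0,0,0.194,0,0,0,0,0,0,0.194,0,0,0])

```text
time: 8.55
tcp_pos: [0.5419, -0.0355, 0.0344]
tool_rot: [-131.4, 90.0, -127.5]
wrist_force: [-0.4, 0.1, -0.9]
finger_gap: 0.705
```

Emit:
step_arm(increments=[0,0,0,0,0,0,0,0,0,0,0,0,0,1,0,0,0,0,0,0,1,0,0,0,0,0,0,1,0,0,0,0,0,0,1])

```text
time: 9.05
tcp_pos: [0.5418, -0.0347, 0.0346]
tool_rot: [-19.5, 90.0, -15.5]
wrist_force: [0.1, 0.6, -0.3]
finger_gap: 0.995
```

Emit:
step_arm(increments=[0,0,0,-0.1,0,0,1,0,0,0,-0.25,0,0,1,0,0,0,-0.4,0,0,1,0,0,0,-0.48,0,0,1,0,0,0,-0.48,0,0,1])

```text
time: 9.55
tcp_pos: [0.5429, -0.0349, 0.1572]
tool_rot: [-19.7, 89.7, -15.7]
wrist_force: [0.5, 0.8, -0.1]
finger_gap: 1.0
```

```bash
python3 - <<'E'
from h import *
plan((.4855,.211,.15,15.4),(.4855,.211,.033,15.4))
E
```

```text
t 9.6 [ 0.5429 -0.0349  0.1572] zang 4.0 F [ 0.5  0.8 -0.1] gap 1.000 sz [-0.1359 -0.0349]
[-0.063, 0.002, 0.001, 0.013, 0.499, -0.08]
[-0.063, 0.002, 0.001, 0.014, 0.504, -0.03]
  at [ 0.4855  0.211   0.15   15.4   ]
[0.0, 0.0, 0.0, 0.468, 0.0, 0.0]
  at [ 0.4855  0.211   0.033  15.4   ]
```

Emit:
step_arm(increments=[-0.063,0,0,0.013,0.499,-0.08,1,-0.063,0,0,0.013,0.499,-0.08,1,-0.063,0,0,0.013,0.499,-0.08,1,-0.063,0,0,0.013,0.499,-0.08,1,-0.063,0,0,0.013,0.499,-0.08,1])

```text
time: 10.05
tcp_pos: [0.5128, 0.0883, 0.1503]
tool_rot: [177.1, 89.9, -173.2]
wrist_force: [-0.0, -0.4, 1.1]
finger_gap: 1.0
```

Emit:
step_arm(increments=[-0.063,0,0,0.014,0.504,-0.03,1,-0.063,0,0,0.014,0.504,-0.03,1,-0.063,0,0,0.014,0.504,-0.03,1,-0.063,0,0,0.014,0.504,-0.03,1,-0.063,0,0,0.014,0.504,-0.03,1])

```text
time: 10.55
tcp_pos: [0.485, 0.2103, 0.1472]
tool_rot: [-154.8, 90.0, -139.4]
wrist_force: [0.1, -0.7, -0.4]
finger_gap: 0.997
```

```bash
cat >> h.py <<'E'
def cartons(views=("top","side")):
    out={}
    for n in views:
        c=cam(n); out[n]=c; h=cv2.cvtColor(c["im"],cv2.COLOR_RGB2HSV)
        m=((h[...,0]>4)&(h[...,0]<22)&(h[...,1]>70)&(h[...,2]>60)).astype(np.uint8)
        m=cv2.morphologyEx(m,cv2.MORPH_CLOSE,np.ones((5,5))); k,l,st,ce=cv2.connectedComponentsWithStats(m)
        for i in range(1,k):
            if st[i,4]<25: continue
            ys,xs=np.where(l==i); P=ray(c,np.c_[xs,ys],.028 if n=="top" else .014)[:,:2]
            w=P.mean(0)
            if not(.35<w[0]<.75 and -.4<w[1]<.35): continue
            r=cv2.minAreaRect((P*1000).astype(np.float32)); a=r[2] if r[1][0]>r[1][1] else r[2]+90
            print(n,st[i,4],"ctr",np.round(r[0],1),"sz",(tosz(np.array(r[0])/1000)*1000).round(1),np.round(r[1],0),"ang %.1f"%((a+90)%180-90))
    return out
E
python3 - <<'E'
from h import *
plan((.4855,.211,.033,15.4)); cartons()
E
```

```text
t 10.6 [0.485  0.2103 0.1472] zang 15.3 F [ 0.1 -0.7 -0.4] gap 0.997 sz [-0.1766  0.2137]
[-0.001, -0.0, 0.0, 0.457, 0.002, 0.003]
  at [ 0.4855  0.211   0.033  15.4   ]
top 98 ctr [536.7  32.1] sz [-137.4   32.4] [31. 59.] ang -11.6
top 96 ctr [544.2 -35. ] sz [-134.6  -35.1] [57. 26.] ang 0.7
side 268 ctr [485.6 211. ] sz [-175.9  214.4] [60. 47.] ang 15.2
```

Placed well, and nothing has been knocked. On to the left-hand carton.

Emit:
step_arm(increments=[0,0,0,0.15,0.002,0.003,1,0,0,0,0.3,0.002,0.003,1,0,0,0,0.4,0.002,0.003,1,0,0,0,0.457,0.002,0.003,1,0,0,0,0.457,0.002,0.003,1])

```text
time: 11.15
tcp_pos: [0.4847, 0.2104, 0.0317]
tool_rot: [177.3, 89.8, -167.5]
wrist_force: [0.1, 0.3, 0.5]
finger_gap: 1.003
```

Emit:
step_arm(increments=[0,0,0,0,0,0,0,0,0,0,0,0,0,0,0,0,0,0,0,0,0,0,0,0,0,0,0,0,0,0,0,0,0,0,0], newtons=8)

```text
time: 11.65
tcp_pos: [0.4855, 0.2119, 0.0342]
tool_rot: [-15.9, 89.9, -0.5]
wrist_force: [-1.1, -1.9, 6.5]
finger_gap: 0.701
```

Emit:
step_arm(increments=[0,0,0,-0.04,0,0,0,0,0,0,-0.1,0,0,0,0,0,0,-0.18,0,0,0,0,0,0,-0.2,0,0,0,0,0,0,-0.2,0,0,0])

```text
time: 12.15
tcp_pos: [0.4854, 0.2121, 0.0841]
tool_rot: [-2.3, 89.9, 13.0]
wrist_force: [-0.4, 0.1, -0.5]
finger_gap: 0.7
```

```bash
python3 - <<'E'
from h import *
plan((*sz(-.137,.1),.083,4))
E
```

```text
t 12.2 [0.4854 0.2121 0.0841] zang 15.3 F [-0.4  0.1 -0.5] gap 0.700 sz [-0.176   0.2155]
[0.126, 0.001, -0.0, 0.005, -0.484, 0.062]
  at [0.5324 0.0996 0.083  4.    ]
```

Emit:
step_arm(increments=[0.126,0,0,0,-0.15,0.02,0,0.126,0,0,0,-0.3,0.04,0,0.126,0,0,0,-0.42,0.055,0,0.126,0,0,0,-0.484,0.062,0,0.126,0,0,0,-0.484,0.062,0])

```text
time: 12.65
tcp_pos: [0.5323, 0.0981, 0.0828]
tool_rot: [174.2, 89.9, 178.1]
wrist_force: [0.4, 0.2, -1.0]
finger_gap: 0.701
```

Emit:
step_arm(increments=[0,0,0,0.08,0,0,0,0,0,0,0.14,0,0,0,0,0,0,0.18,0,0,0,0,0,0,0.198,0,0,0,0,0,0,0.198,0,0,0])

```text
time: 13.15
tcp_pos: [0.5312, 0.1004, 0.0332]
tool_rot: [172.1, 89.9, 176.2]
wrist_force: [-1.1, 0.2, -1.1]
finger_gap: 0.743
```

Emit:
step_arm(increments=[0,0,0,0,0,0,0,0,0,0,0,0,0,1,0,0,0,0,0,0,1,0,0,0,0,0,0,1,0,0,0,0,0,0,1])

```text
time: 13.65
tcp_pos: [0.5321, 0.0993, 0.0341]
tool_rot: [-13.1, 90.0, -9.1]
wrist_force: [0.1, -0.3, 0.1]
finger_gap: 1.001
```

Emit:
step_arm(increments=[0,0,0,-0.1,0,0,1,0,0,0,-0.25,0,0,1,0,0,0,-0.4,0,0,1,0,0,0,-0.5,0,0,1,0,0,0,-0.5,0,0,1])

```text
time: 14.15
tcp_pos: [0.5335, 0.0993, 0.1623]
tool_rot: [-5.8, 89.6, -1.8]
wrist_force: [0.4, 1.0, -0.9]
finger_gap: 0.999
```

```bash
python3 - <<'E'
from h import *
plan((.5395,.378,.15,83.5),(.5395,.378,.041,83.5))
E
```

```text
t 14.2 [0.5335 0.0993 0.1623] zang 4.0 F [ 0.4  1.  -0.9] gap 0.999 sz [-0.1359  0.0997]
[-0.442, 0.002, 0.002, 0.025, 0.555, 0.051]
[-0.442, 0.002, 0.002, 0.025, 0.394, 0.394]
  at [ 0.5395  0.378   0.15   83.5   ]
[0.0, 0.0, 0.0, 0.436, 0.0, 0.0]
  at [5.395e-01 3.780e-01 4.100e-02 8.350e+01]
```

Emit:
step_arm(increments=[-0.442,0,0,0.025,0.555,0.051,1,-0.442,0,0,0.025,0.555,0.051,1,-0.442,0,0,0.025,0.555,0.051,1,-0.442,0,0,0.025,0.555,0.051,1,-0.442,0,0,0.025,0.555,0.051,1])

```text
time: 14.65
tcp_pos: [0.5343, 0.2397, 0.151]
tool_rot: [151.0, 89.9, -164.8]
wrist_force: [-0.0, -0.9, 0.1]
finger_gap: 1.002
```

Emit:
step_arm(increments=[-0.442,0,0,0.025,0.394,0.394,0,-0.442,0,0,0.025,0.394,0.394,0,-0.442,0,0,0.025,0.394,0.394,0,-0.442,0,0,0.025,0.394,0.394,0,-0.442,0,0,0.025,0.394,0.394,0])

```text
time: 15.15
tcp_pos: [0.5372, 0.3789, 0.1443]
tool_rot: [122.0, 89.9, -154.1]
wrist_force: [-0.8, -0.5, -0.7]
finger_gap: 0.57
```

```bash
python3 - <<'E'
from h import *
plan((.5395,.378,.041,83.5)); d=cartons()
o=np.zeros((600,800,3),np.uint8)
o[:280]=cv2.resize(d["top"]["im"][140:210,120:320],None,fx=4,fy=4,interpolation=cv2.INTER_CUBIC)
o[290:590,:660]=cv2.resize(d["side"]["im"][150:300,80:410],None,fx=2,fy=2,interpolation=cv2.INTER_CUBIC)
save(o,"c3.png")
E
```

```text
t 15.2 [0.5372 0.3789 0.1443] zang 84.0 F [-0.8 -0.5 -0.7] gap 0.570 sz [-0.1127  0.3783]
[0.005, -0.001, -0.001, 0.413, -0.01, -0.002]
  at [5.395e-01 3.780e-01 4.100e-02 8.350e+01]
top 192 ctr [562.3  94.3] sz [-107.5   92.6] [ 59. 130.] ang -35.8
top 98 ctr [542. -35.] sz [-136.8  -35. ] [61. 26.] ang 0.7
side 26 ctr [569.5 -51.8] sz [-110.5  -53.6] [30. 18.] ang 47.4
```

View pics/c3.png

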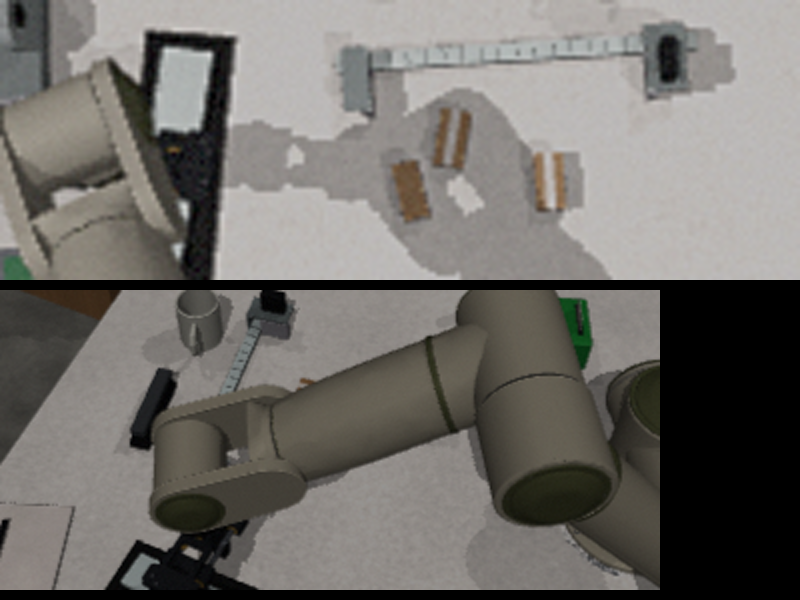

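Something went wrong. In the top crop the middle carton has moved to (453,138), which is the announced knock. The left one at (410,190) shows no tape stripe, so it seems to have rolled off its top. I'll back the arm away and look closely.

```bash
python3 - <<'E'
from h import *
plan((.40,.05,.25,40),(.36,-.22,.25,4))
E
```

```text
t 15.2 [0.5376 0.378  0.1448] zang 83.6 F [-0.1 -0.3  0.4] gap 0.504 sz [-0.1123  0.3773]
[0.242, -0.001, -0.0, -0.209, 0.201, -0.683]
[0.242, -0.001, -0.0, -0.21, -0.067, -0.708]
  at [ 0.4   0.05  0.25 40.  ]
[0.2, 0.0, 0.0, 0.0, -0.362, -0.408]
[0.2, 0.0, 0.0, 0.0, -0.471, -0.276]
  at [ 0.36 -0.22  0.25  4.  ]
```

Emit:
step_arm(increments=[0.242,0,0,-0.209,0.2,-0.683,1,0.242,0,0,-0.209,0.2,-0.683,1,0.242,0,0,-0.209,0.2,-0.683,1,0.242,0,0,-0.209,0.2,-0.683,1,0.242,0,0,-0.209,0.2,-0.683,1])

```text
time: 15.75
tcp_pos: [0.4686, 0.2112, 0.1997]
tool_rot: [-75.2, 89.9, -13.8]
wrist_force: [-0.2, -0.2, 0.1]
finger_gap: 0.937
```

Emit:
step_arm(increments=[0.242,0,0,-0.21,-0.067,-0.708,1,0.242,0,0,-0.21,-0.067,-0.708,1,0.242,0,0,-0.21,-0.067,-0.708,1,0.242,0,0,-0.21,-0.067,-0.708,1,0.242,0,0,-0.21,-0.067,-0.708,1])

```text
time: 16.25
tcp_pos: [0.4001, 0.0478, 0.2519]
tool_rot: [-62.1, 89.9, -22.5]
wrist_force: [-0.5, -0.4, -0.3]
finger_gap: 1.002
```

Emit:
step_arm(increments=[0.2,0,0,0,-0.362,-0.408,1,0.2,0,0,0,-0.362,-0.408,1,0.2,0,0,0,-0.362,-0.408,1,0.2,0,0,0,-0.362,-0.408,1,0.2,0,0,0,-0.362,-0.408,1])

```text
time: 16.75
tcp_pos: [0.3807, -0.0846, 0.2506]
tool_rot: [106.0, 89.9, 127.9]
wrist_force: [0.1, 0.1, 0.2]
finger_gap: 1.002
```

Emit:
step_arm(increments=[0.2,0,0,0,-0.471,-0.276,1,0.2,0,0,0,-0.471,-0.276,1,0.2,0,0,0,-0.471,-0.276,1,0.2,0,0,0,-0.471,-0.276,1,0.2,0,0,0,-0.471,-0.276,1])

```text
time: 17.25
tcp_pos: [0.3611, -0.2188, 0.2507]
tool_rot: [108.3, 89.9, 112.3]
wrist_force: [-0.5, -0.3, 0.2]
finger_gap: 0.998
```

```bash
python3 - <<'E'
from h import *
d=cartons()
o=np.zeros((560,800,3),np.uint8)
a=cv2.resize(d["top"]["im"][160:205,205:275],None,fx=5.7,fy=5.7,interpolation=cv2.INTER_CUBIC);o[:a.shape[0],:a.shape[1]]=a
b=cv2.resize(d["side"]["im"][180:270,180:260],None,fx=4.8,fy=4.8,interpolation=cv2.INTER_CUBIC);o[:b.shape[0],410:410+b.shape[1]]=b
save(o,"c4.png")
E
```

```text
top 190 ctr [562.5  92.5] sz [-107.4   90.8] [ 57. 132.] ang -35.8
top 92 ctr [544.2 -35. ] sz [-134.6  -35.1] [57. 26.] ang 0.6
side 214 ctr [543.9 -36.2] sz [-135.   -36.3] [65. 52.] ang 5.0
side 456 ctr [563.6  91.9] sz [-106.4   90.1] [ 69. 148.] ang -32.4
```

View pics/c4.png

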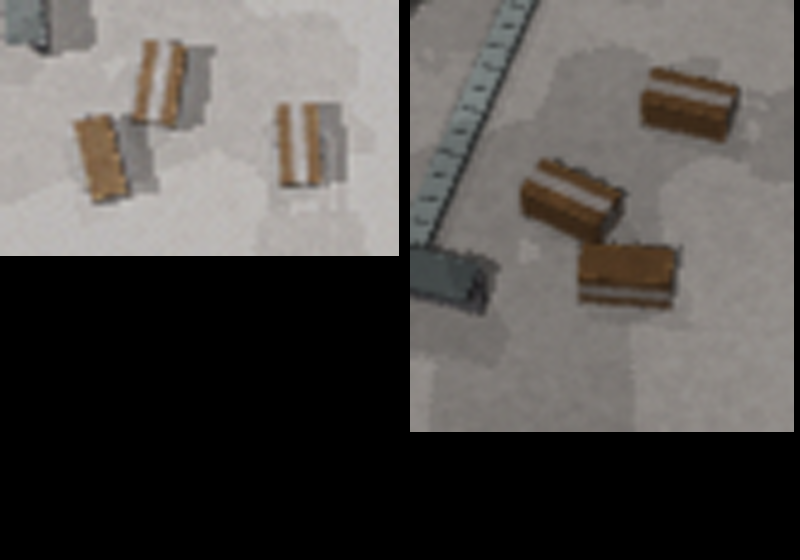

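Carton c, at (103,160) in the top crop, lies on its side with its taped top facing +y. Carton b, at (160,82), is upright but knocked toward the fence. I'll move c to free desk, roll it upright there and bring it back. First I'll measure both.

```bash
python3 - <<'E'
from h import *
T=cam("top")
f=lambda L,z:ray(T,(np.array(L,float)+.5)/5.7-.5+[205,160],z)[:,:2]
for n,L,z in(("c",[(77,122),(110,115),(128,195),(97,203)],.032),("b",[(145,42),(187,42),(175,127),(135,122)],.028)):
    P=f(L,z); c=P.mean(0); d=(P[0]+P[1]-P[2]-P[3])/2
    print(n,c.round(4),"sz",tosz(c).round(4),np.degrees(np.arctan2(d[1],d[0])).round(1),np.linalg.norm(d).round(4))
plan((.4,.1,.2,12),(.5305,.118,.1,12))
E
```

```text
c [0.5292 0.1132] sz [-0.1392  0.1138] 14.3 0.0632
b [0.5881 0.0709] sz [-0.0834  0.0674] -6.6 0.064
t 17.4 [ 0.361  -0.2183  0.2511] zang 4.1 F [ 0.7  0.  -0.9] gap 1.000 sz [-0.3301 -0.2052]
[-0.044, 0.0, -0.0, 0.103, 0.629, 0.124]
[-0.044, 0.0, -0.0, 0.102, 0.619, 0.167]
  at [ 0.4  0.1  0.2 12. ]
[0.0, 0.0, 0.0, 0.4, -0.038, 0.526]
  at [ 0.5305  0.118   0.1    12.    ]
```

Emit:
step_arm(increments=[-0.055,0,0,0.1,0.63,0.124,1,-0.055,0,0,0.1,0.63,0.124,1,-0.055,0,0,0.1,0.63,0.124,1,-0.055,0,0,0.1,0.63,0.124,1,-0.055,0,0,0.1,0.63,0.124,1])

```text
time: 17.9
tcp_pos: [0.3803, -0.0581, 0.2262]
tool_rot: [89.8, 90.0, 99.0]
wrist_force: [0.8, -0.2, 0.3]
finger_gap: 1.002
```

Emit:
step_arm(increments=[-0.055,0,0,0.1,0.62,0.167,1,-0.055,0,0,0.1,0.62,0.167,1,-0.055,0,0,0.1,0.62,0.167,1,-0.055,0,0,0.1,0.62,0.167,1,-0.055,0,0,0.1,0.62,0.167,1])

```text
time: 18.4
tcp_pos: [0.3975, 0.1, 0.2011]
tool_rot: [171.1, 90.0, -174.9]
wrist_force: [-0.7, 0.4, -0.5]
finger_gap: 1.004
```

```bash
python3 - <<'E'
from h import *
plan((.5292,.1132,.1,14),(.5292,.1132,.034,14))
E
```

```text
t 18.4 [0.3975 0.1    0.2011] zang 14.1 F [-0.7  0.4 -0.5] gap 1.004 sz [-0.2715  0.1098]
[0.001, -0.0, -0.0, 0.404, -0.077, 0.524]
  at [ 0.5292  0.1132  0.1    14.    ]
[0.0, 0.0, 0.0, 0.264, 0.0, 0.0]
  at [ 0.5292  0.1132  0.034  14.    ]
```

Emit:
step_arm(increments=[0,0,0,0.404,-0.077,0.524,1,0,0,0,0.404,-0.077,0.524,1,0,0,0,0.404,-0.077,0.524,1,0,0,0,0.404,-0.077,0.524,1,0,0,0,0.404,-0.077,0.524,1])

```text
time: 18.9
tcp_pos: [0.5301, 0.1099, 0.0986]
tool_rot: [170.6, 89.9, -175.6]
wrist_force: [-0.2, -0.9, 0.3]
finger_gap: 1.0
```

Emit:
step_arm(increments=[0,0,0,0.1,0,0,1,0,0,0,0.18,0,0,1,0,0,0,0.24,0,0,1,0,0,0,0.264,0,0,1,0,0,0,0.264,0,0,1])

```text
time: 19.4
tcp_pos: [0.5291, 0.111, 0.0348]
tool_rot: [-53.3, 90.0, -39.4]
wrist_force: [-0.8, -0.7, 0.0]
finger_gap: 0.998
```

Emit:
step_arm(increments=[0,0,0,0,0,0,0,0,0,0,0,0,0,0,0,0,0,0,0,0,0,0,0,0,0,0,0,0,0,0,0,0,0,0,0])

```text
time: 19.9
tcp_pos: [0.5296, 0.1118, 0.0348]
tool_rot: [-20.5, 90.0, -6.6]
wrist_force: [-1.3, -0.4, 6.2]
finger_gap: 0.703
```

Emit:
step_arm(increments=[0,0,0,-0.04,0,0,0,0,0,0,-0.1,0,0,0,0,0,0,-0.2,0,0,0,0,0,0,-0.3,0,0,0,0,0,0,-0.3,0,0,0])

```text
time: 20.4
tcp_pos: [0.5307, 0.1119, 0.1124]
tool_rot: [-13.6, 89.7, 0.3]
wrist_force: [-0.2, -0.0, -0.2]
finger_gap: 0.702
```

```bash
python3 - <<'E'
from h import *
plan((.42,.2,.1,14),(.42,.2,.0345,14))
E
```

```text
t 20.4 [0.5307 0.1119 0.1124] zang 13.9 F [-0.2 -0.  -0.2] gap 0.702 sz [-0.1378  0.1124]
[-0.001, 0.003, 0.001, 0.047, 0.449, -0.345]
  at [ 0.42  0.2   0.1  14.  ]
[0.0, 0.0, 0.0, 0.262, 0.0, 0.0]
  at [ 0.42    0.2     0.0345 14.    ]
```

Emit:
step_arm(increments=[0,0,0,-0.05,0.2,-0.16,0,0,0,0,-0.05,0.36,-0.28,0,0,0,0,-0.05,0.449,-0.345,0,0,0,0,-0.05,0.449,-0.345,0,0,0,0,-0.05,0.449,-0.345,0])

```text
time: 20.9
tcp_pos: [0.4182, 0.2003, 0.1214]
tool_rot: [-167.2, 90.0, -153.3]
wrist_force: [0.6, 0.6, -1.3]
finger_gap: 0.701
```

Emit:
step_arm(increments=[0,0,0.08,0,0,0,0,0,0,0.16,0,0,0,0,0,0,0.24,0,0,0,0,0,0,0.31,0,0,0,0,0,0,0.31,0,0,0,0])

```text
time: 21.4
tcp_pos: [0.4198, 0.1979, 0.1207]
tool_rot: [90.2, 62.0, 103.8]
wrist_force: [0.8, 0.1, -0.5]
finger_gap: 0.703
```

```bash
python3 - <<'E'
from h import *
o=manip.observe();print(o['q'].round(1),o['tcp_pos'].round(4)); print(R.from_euler('xyz',o['tool_rot'],degrees=True).as_matrix().round(3),o['finger_gap'])
E
```

```text
[ -2.8  21.9 108.7  30.7  61.7 -34.1] [0.4198 0.1979 0.1207]
[[-0.112 -0.207  0.972]
 [ 0.455  0.859  0.236]
 [-0.883  0.469 -0.002]] 0.7032970525028508
```

Emit:
step_arm(increments=[0,0,0.08,0,0,0,0,0,0,0.16,0,0,0,0,0,0,0.24,0,0,0,0,0,0,0.31,0,0,0,0,0,0,0.31,0,0,0,0])

```text
time: 21.9
tcp_pos: [0.4188, 0.199, 0.1201]
tool_rot: [90.3, 34.3, 104.0]
wrist_force: [0.2, 0.1, -0.8]
finger_gap: 0.705
```

```bash
python3 - <<'E'
from h import *
o=manip.observe();M=R.from_euler('xyz',o['tool_rot'],degrees=True).as_matrix();print(o['q'].round(1),o['tcp_pos'].round(4)); print(M.round(3),o['finger_gap'])
print((M.T@[0,0,.034-o['tcp_pos'][2]]/.25).round(3), (M.T@[0,-.06,.08]/.25).round(3))
E
```

```text
[-12.3  30.9 109.4  49.1  78.5 -53.9] [0.4188 0.199  0.1201]
[[-0.2   -0.131  0.971]
 [ 0.802  0.547  0.239]
 [-0.563  0.827 -0.004]] 0.7051038376528745
[ 0.194 -0.285  0.002] [-0.373  0.133 -0.059]
```

Tilt is now 56°. Lower, release, then back off along the tool axis.

Emit:
step_arm(increments=[0,0,0,0.08,-0.12,0,0,0,0,0,0.14,-0.2,0,0,0,0,0,0.175,-0.255,0,0,0,0,0,0.194,-0.285,0,0,0,0,0,0.194,-0.285,0,0])

```text
time: 22.4
tcp_pos: [0.4185, 0.2002, 0.0351]
tool_rot: [90.1, 34.3, 104.0]
wrist_force: [-0.1, -0.8, -0.3]
finger_gap: 0.7
```

Emit:
step_arm(increments=[0,0,0,0,0,0,0,0,0,0,0,0,0,1,0,0,0,0,0,0,1,0,0,0,0,0,0,1,0,0,0,0,0,0,1])

```text
time: 22.9
tcp_pos: [0.4187, 0.2, 0.0357]
tool_rot: [90.0, 34.2, 103.9]
wrist_force: [0.3, 0.2, -0.2]
finger_gap: 0.999
```

Emit:
step_arm(increments=[0,0,0,-0.07,0.05,0,1,0,0,0,-0.15,0.12,0,1,0,0,0,-0.3,0.25,0,1,0,0,0,-0.4,0.3,0,1,0,0,0,-0.4,0.3,0,1])

```text
time: 23.4
tcp_pos: [0.4298, 0.1596, 0.1561]
tool_rot: [89.6, 34.4, 103.6]
wrist_force: [0.1, -0.2, -0.1]
finger_gap: 1.0
```

Emit:
step_arm(increments=[0,0,-0.09,0,0,0,1,0,0,-0.18,0,0,0,1,0,0,-0.27,0,0,0,1,0,0,-0.36,0,0,0,1,0,0,-0.4,0,0,0,1])

```text
time: 23.9
tcp_pos: [0.4279, 0.1616, 0.1535]
tool_rot: [89.9, 70.5, 103.9]
wrist_force: [-1.2, -0.2, -0.9]
finger_gap: 0.999
```

```bash
python3 - <<'E'
from h import *
d=cartons()
plan((.40,.02,.25,4),(.36,-.22,.25,4))
E
```

```text
top 97 ctr [588.5  71.7] sz [-82.9  68.2] [31. 59.] ang -8.5
top 93 ctr [542. -35.] sz [-136.8  -35. ] [61. 26.] ang 0.7
side 92 ctr [548.8 -45.6] sz [-130.7  -46. ] [56. 31.] ang 3.8
side 200 ctr [589.7  70.5] sz [-81.8  66.9] [46. 71.] ang -10.7
side 267 ctr [418.9 203.7] sz [-242.9  211.8] [61. 46.] ang 13.4
t 24.0 [0.4276 0.1619 0.1533] zang 14.1 F [-0.2  0.4 -0.7] gap 0.998 sz [-0.2372  0.1695]
[0.111, -0.02, -0.219, -0.541, -0.362, -0.245]
  at [0.4  0.02 0.25 4.  ]
[0.0, 0.0, 0.0, 0.0, -0.947, -0.227]
  at [ 0.36 -0.22  0.25  4.  ]
```

```bash
python3 - <<'E'
from h import *
S=cam("side"); u=proj(S,[.419,.204,.014])[0].astype(int); save(S["im"][u[1]-40:u[1]+40,u[0]-60:u[0]+60],"c5.png",5)
plan((.419,.204,.15,13.4),(.419,.204,.033,13.4))
E
```

```text
t 24.1 [0.4277 0.1615 0.1531] zang 14.0 F [ 0.3 -0.4  0.8] gap 0.997 sz [-0.2371  0.169 ]
[0.007, -0.002, -0.221, 0.071, 0.159, 0.007]
  at [ 0.419  0.204  0.15  13.4  ]
[0.0, 0.0, 0.0, 0.468, 0.0, 0.0]
  at [ 0.419  0.204  0.033 13.4  ]
```

View pics/c5.png

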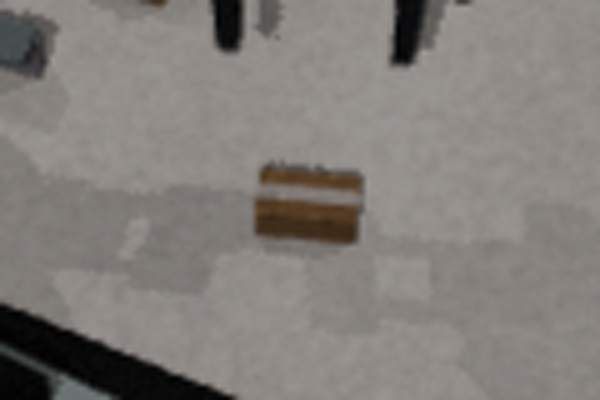

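Carton c is upright again, with its tape stripe on top at (310,195). Picking it up to place between a and b.

Emit:
step_arm(increments=[0,0,-0.07,0.07,0.16,0,1,0,0,-0.15,0.07,0.16,0,1,0,0,-0.22,0.07,0.16,0,1,0,0,-0.22,0.07,0.16,0,1,0,0,-0.22,0.07,0.16,0,1])

```text
time: 24.55
tcp_pos: [0.4176, 0.2029, 0.15]
tool_rot: [123.3, 89.7, 137.2]
wrist_force: [0.1, 0.4, 0.4]
finger_gap: 0.997
```

```bash
python3 - <<'E'
from h import *
plan((.419,.204,.033,13.4)); S=np.load("side0.npy");T=cam("top");h=cv2.cvtColor(T["im"],cv2.COLOR_RGB2HSV)
m=((h[...,0]<5)|(h[...,0]>174))&(h[...,1]>150); m[:150]=0;m[:,:200]=0;m[:,320:]=0;m[270:]=0
ys,xs=np.where(m); P=ray(T,np.c_[xs,ys],.046)[:,:2]; print(P.min(0),P.max(0),len(P))
E
```

```text
t 24.6 [0.4176 0.2029 0.15  ] zang 13.9 F [0.1 0.4 0.4] gap 0.997 sz [-0.2443  0.2111]
[0.006, -0.002, -0.002, 0.468, 0.001, 0.008]
  at [ 0.419  0.204  0.033 13.4  ]
[ 0.31793995 -0.05867974] [ 0.38142736 -0.02412433] 90
```

Emit:
step_arm(increments=[0,0,0,0.15,0,0.008,1,0,0,0,0.3,0,0.008,1,0,0,0,0.4,0,0.008,1,0,0,0,0.468,0,0.008,1,0,0,0,0.468,0,0.008,1])

```text
time: 25.1
tcp_pos: [0.4189, 0.2022, 0.0319]
tool_rot: [160.2, 89.7, 173.9]
wrist_force: [-1.0, 0.2, 0.6]
finger_gap: 1.003
```

Emit:
step_arm(increments=[0,0,0,0,0,0,0,0,0,0,0,0,0,0,0,0,0,0,0,0,0,0,0,0,0,0,0,0,0,0,0,0,0,0,0])

```text
time: 25.6
tcp_pos: [0.4202, 0.2035, 0.0346]
tool_rot: [-5.4, 89.9, 8.5]
wrist_force: [-2.0, -1.6, 7.2]
finger_gap: 0.702
```

Emit:
step_arm(increments=[0,0,0,-0.04,0,0,0,0,0,0,-0.1,0,0,0,0,0,0,-0.2,0,0,0,0,0,0,-0.25,0,0,0,0,0,0,-0.25,0,0,0])

```text
time: 26.1
tcp_pos: [0.4206, 0.2037, 0.0982]
tool_rot: [-0.6, 89.8, 13.4]
wrist_force: [0.4, 0.3, -0.3]
finger_gap: 0.701
```

```bash
python3 - <<'E'
from h import *
plan((*sz(-.135,.009),.095,4),(*sz(-.135,.009),.0345,4)); cartons()
E
```

```text
t 26.1 [0.4206 0.2037 0.0982] zang 13.9 F [ 0.4  0.3 -0.3] gap 0.701 sz [-0.2412  0.2117]
[0.11, 0.002, -0.0, 0.014, -0.872, 0.279]
  at [0.5407 0.009  0.095  4.    ]
[0.0, 0.0, 0.0, 0.242, 0.0, 0.0]
  at [0.5407 0.009  0.0345 4.    ]
top 98 ctr [588.5  72. ] sz [-82.9  68.6] [32. 59.] ang -10.2
top 92 ctr [544.2 -35. ] sz [-134.6  -35.1] [57. 26.] ang 0.6
side 52 ctr [567.2 -34.6] sz [-111.6  -36.3] [18. 51.] ang -86.2
side 202 ctr [593.8  69.2] sz [-77.9  65.4] [47. 62.] ang -10.0
side 264 ctr [433.9 169.6] sz [-230.4  176.7] [64. 46.] ang 13.9
```

Emit:
step_arm(increments=[0.11,0,0,0,-0.16,0.05,0,0.11,0,0,0,-0.34,0.11,0,0.11,0,0,0,-0.52,0.17,0,0.11,0,0,0,-0.7,0.22,0,0.11,0,0,0,-0.872,0.279,0])

```text
time: 26.7
tcp_pos: [0.5401, 0.0068, 0.0953]
tool_rot: [162.5, 89.9, 166.4]
wrist_force: [0.3, 0.9, -1.3]
finger_gap: 0.704
```

Emit:
step_arm(increments=[0,0,0,0,0,0,0,0,0,0,0.06,0,0,0,0,0,0,0.12,0,0,0,0,0,0,0.18,0,0,0,0,0,0,0.18,0,0,0])

```text
time: 27.2
tcp_pos: [0.5382, 0.0094, 0.0489]
tool_rot: [163.3, 89.7, 167.3]
wrist_force: [-0.6, 0.3, -0.4]
finger_gap: 0.701
```

```bash
python3 - <<'E'
from h import *
plan((*sz(-.135,.009),.0345,4)); cartons()
E
```

```text
t 27.2 [0.5382 0.0094 0.0489] zang 4.0 F [-0.6  0.3 -0.4] gap 0.701 sz [-0.1375  0.0096]
[0.0, -0.003, -0.001, 0.058, -0.002, 0.01]
  at [0.5407 0.009  0.0345 4.    ]
side 224 ctr [547.5  -2. ] sz [-129.    -2.4] [60. 56.] ang 8.1
side 221 ctr [589.8  70.4] sz [-81.8  66.9] [47. 70.] ang -8.4
```

Emit:
step_arm(increments=[0,0,0,0.03,0,0,0,0,0,0,0.058,0,0,0,0,0,0,0.058,0,0,0,0,0,0,0.058,0,0,0,0,0,0,0.058,0,0,0])

```text
time: 27.8
tcp_pos: [0.5401, 0.0086, 0.0371]
tool_rot: [-13.7, 90.0, -9.7]
wrist_force: [0.4, 0.5, -0.1]
finger_gap: 0.704
```

Emit:
step_arm(increments=[0,0,0,0,0,0,0,0,0,0,0,0,0,1,0,0,0,0,0,0,1,0,0,0,0,0,0,1,0,0,0,0,0,0,1])

```text
time: 28.3
tcp_pos: [0.54, 0.0086, 0.0369]
tool_rot: [-16.8, 90.0, -12.8]
wrist_force: [-0.7, -0.2, 0.4]
finger_gap: 0.999
```

Emit:
step_arm(increments=[0,0,0,-0.1,0,0,1,0,0,0,-0.25,0,0,1,0,0,0,-0.4,0,0,1,0,0,0,-0.5,0,0,1,0,0,0,-0.5,0,0,1])

```text
time: 28.8
tcp_pos: [0.5413, 0.0084, 0.1652]
tool_rot: [-14.9, 89.6, -10.9]
wrist_force: [0.0, -0.6, -0.4]
finger_gap: 0.997
```

```bash
python3 - <<'E'
from h import *
plan((.5395,.378,.12,83.5),(.5395,.378,.041,83.5))
E
```

```text
t 28.8 [0.5413 0.0084 0.1652] zang 4.0 F [ 0.  -0.6 -0.4] gap 0.997 sz [-0.1345  0.0084]
[-0.442, 0.001, 0.002, 0.089, 0.738, 0.048]
[-0.442, 0.001, 0.002, 0.091, 0.537, 0.508]
  at [ 0.5395  0.378   0.12   83.5   ]
[0.0, 0.0, 0.0, 0.316, 0.0, 0.0]
  at [5.395e-01 3.780e-01 4.100e-02 8.350e+01]
```

Emit:
step_arm(increments=[-0.442,0,0,0.089,0.738,0.048,1,-0.442,0,0,0.089,0.738,0.048,1,-0.442,0,0,0.089,0.738,0.048,1,-0.442,0,0,0.089,0.738,0.048,1,-0.442,0,0,0.089,0.738,0.048,1])

```text
time: 29.3
tcp_pos: [0.5376, 0.1973, 0.1374]
tool_rot: [131.5, 89.8, 175.8]
wrist_force: [0.3, -0.3, -0.3]
finger_gap: 1.003
```

Emit:
step_arm(increments=[-0.442,0,0,0.09,0.537,0.508,0,-0.442,0,0,0.09,0.537,0.508,0,-0.442,0,0,0.09,0.537,0.508,0,-0.442,0,0,0.09,0.537,0.508,0,-0.442,0,0,0.09,0.537,0.508,0])

```text
time: 29.8
tcp_pos: [0.5359, 0.382, 0.1143]
tool_rot: [107.1, 89.8, -168.8]
wrist_force: [-0.5, 0.2, -0.2]
finger_gap: 0.573
```

```bash
python3 - <<'E'
from h import *
plan((.5395,.378,.041,83.5)); cartons()
E
```

```text
t 29.8 [0.5359 0.382  0.1143] zang 84.1 F [-0.5  0.2 -0.2] gap 0.573 sz [-0.1137  0.3815]
[0.007, -0.001, -0.002, 0.293, -0.017, -0.014]
  at [5.395e-01 3.780e-01 4.100e-02 8.350e+01]
top 101 ctr [588.6  72. ] sz [-82.9  68.6] [31. 59.] ang -8.5
top 248 ctr [541.7 -11.2] sz [-135.4  -11.1] [61. 74.] ang -89.3
side 107 ctr [562.7 -43.5] sz [-116.8  -44.8] [75. 39.] ang 52.7
```

Emit:
step_arm(increments=[0.005,0,0,0.1,-0.012,-0.01,0,0.005,0,0,0.2,-0.012,-0.01,0,0.005,0,0,0.26,-0.012,-0.01,0,0.005,0,0,0.285,-0.012,-0.01,0,0.005,0,0,0.285,-0.012,-0.01,0])

```text
time: 30.4
tcp_pos: [0.5405, 0.3751, 0.0453]
tool_rot: [121.9, 89.9, -155.0]
wrist_force: [0.1, -0.6, 0.8]
finger_gap: 0.502
```

```bash
python3 - <<'E'
from h import *
plan((.5395,.378,.041,83.5))
E
```

```text
t 30.4 [0.5405 0.3751 0.0453] zang 83.0 F [ 0.1 -0.6  0.8] gap 0.502 sz [-0.1097  0.3743]
[-0.005, -0.0, -0.001, 0.017, 0.005, 0.011]
  at [5.395e-01 3.780e-01 4.100e-02 8.350e+01]
```

Emit:
step_arm(increments=[0,0,0,0,0,0,-0.3,0,0,0,0,0,0,-1,0,0,0,0,0,0,-1,0,0,0,0,0,0,-1,0,0,0,0,0,0,-1], newtons=30)

```text
time: 30.9
tcp_pos: [0.5409, 0.376, 0.0468]
tool_rot: [-46.0, 89.9, 37.1]
wrist_force: [0.9, 3.2, 4.8]
finger_gap: 0.178
```

```bash
python3 - <<'E'
from h import *
plan()
E
```

```text
t 30.9 [0.5409 0.376  0.0468] zang 83.1 F [0.9 3.2 4.8] gap 0.178 sz [-0.1092  0.3752]
```

Emit:
step_arm(increments=[0,0,0,-0.05,0,0,-1,0,0,0,-0.12,0,0,-1,0,0,0,-0.22,0,0,-1,0,0,0,-0.3,0,0,-1,0,0,0,-0.3,0,0,-1])

```text
time: 31.4
tcp_pos: [0.5414, 0.3757, 0.1237]
tool_rot: [-63.3, 89.8, 19.8]
wrist_force: [0.2, -0.9, -3.5]
finger_gap: 0.181
```

```bash
python3 - <<'E'
from h import *
plan((*sz(-.205,.02),.12,4),L=.19)
T=cam("top");save(T["im"][120:230,120:340],"se.png",3.5)
E
```

```text
t 31.4 [0.5414 0.3757 0.1237] zang 83.1 F [ 0.2 -0.9 -3.5] gap 0.181 sz [-0.1088  0.3748]
[0.439, 0.001, 0.001, 0.006, 0.055, -0.733]
[0.439, 0.001, 0.001, 0.007, -0.424, -0.6]
  at [0.4701 0.0151 0.12   4.    ]
```

View pics/se.png

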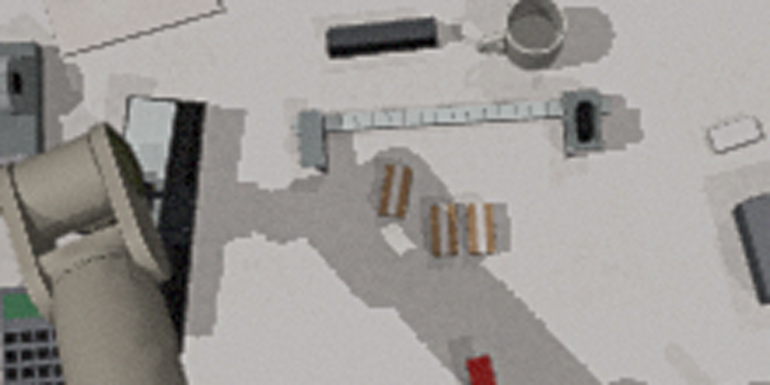

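The picture shows all three cartons upright with their stripes visible, at (396,190), (445,230) and (481,230). The straightedge is lifted. Now I carry it behind the row.

Emit:
step_arm(increments=[0.439,0,0,0,0.055,-0.733,-1,0.439,0,0,0,0.055,-0.733,-1,0.439,0,0,0,0.055,-0.733,-1,0.439,0,0,0,0.055,-0.733,-1,0.439,0,0,0,0.055,-0.733,-1])

```text
time: 31.95
tcp_pos: [0.5035, 0.1916, 0.1194]
tool_rot: [157.2, 89.7, -159.8]
wrist_force: [0.2, 0.3, -3.4]
finger_gap: 0.179
```

Emit:
step_arm(increments=[0.439,0,0,0,-0.424,-0.6,-1,0.439,0,0,0,-0.424,-0.6,-1,0.439,0,0,0,-0.424,-0.6,-1,0.439,0,0,0,-0.424,-0.6,-1,0.439,0,0,0,-0.424,-0.6,-1])

```text
time: 32.45
tcp_pos: [0.468, 0.0118, 0.1197]
tool_rot: [-179.8, 89.8, -176.3]
wrist_force: [-0.1, 0.9, -3.9]
finger_gap: 0.179
```

```bash
python3 - <<'E'
from h import *
T=cam("top");S=cam("side")
o=manip.observe();print(o['q'].round(0))
plan((*sz(-.205,.02),.045,4))
im=np.zeros((560,800,3),np.uint8); 
im[:,:400]=cv2.resize(S["im"][140:280,150:250],(400,560),interpolation=cv2.INTER_CUBIC)
im[:400,400:]=cv2.resize(T["im"][140:240,190:290],(400,400),interpolation=cv2.INTER_CUBIC); save(im,"se2.png")
E
```

```text
[-13.  21. 105.  -0.  54. -17.]
t 32.5 [0.4685 0.0143 0.1199] zang 3.9 F [-0.1  0.7 -3.4] gap 0.176 sz [-0.2066  0.0194]
[-0.001, -0.001, -0.0, 0.299, 0.002, 0.007]
  at [0.4701 0.0151 0.045  4.    ]
```

View pics/se2.png

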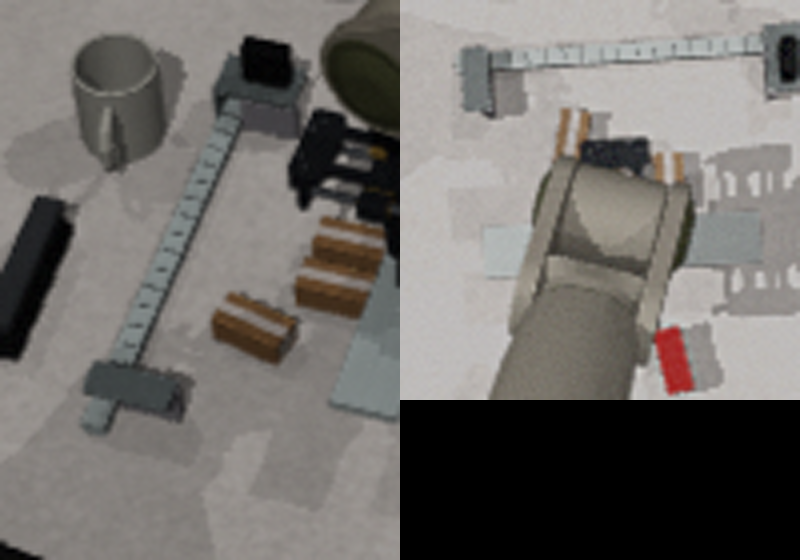

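The straightedge's front edge is parallel to the fence, both at about 3° in the crop, and it is clear behind all the cartons. Lower it and start pushing.

Emit:
step_arm(increments=[0,0,0,0.1,0,0,-1,0,0,0,0.18,0,0,-1,0,0,0,0.25,0,0,-1,0,0,0,0.294,0,0,-1,0,0,0,0.294,0,0,-1])

```text
time: 33.05
tcp_pos: [0.4684, 0.0156, 0.0459]
tool_rot: [163.9, 89.8, 168.1]
wrist_force: [-0.1, 0.1, -3.3]
finger_gap: 0.183
```

```bash
python3 - <<'E'
from h import *
plan((*sz(-.089,.02),.0455,4))
E
```

```text
t 33.0 [0.4684 0.0156 0.0459] zang 4.2 F [-0.1  0.1 -3.3] gap 0.183 sz [-0.2066  0.0207]
[0.002, -0.002, -0.001, 0.0, -0.005, 0.47]
  at [0.5858 0.0231 0.0455 4.    ]
```

Emit:
step_arm(increments=[0,0,0,0,0,0.027,-1,0,0,0,0,0,0.054,-1,0,0,0,0,0,0.08,-1,0,0,0,0,0,0.107,-1,0,0,0,0,0,0.133,-1])

```text
time: 33.55
tcp_pos: [0.5032, 0.0174, 0.0476]
tool_rot: [-18.6, 90.0, -14.5]
wrist_force: [-0.6, 0.4, -2.9]
finger_gap: 0.174
```

Emit:
step_arm(increments=[0,0,0,0,0,0.027,-1,0,0,0,0,0,0.054,-1,0,0,0,0,0,0.08,-1,0,0,0,0,0,0.107,-1,0,0,0,0,0,0.133,-1])

```text
time: 34.05
tcp_pos: [0.5361, 0.0198, 0.0473]
tool_rot: [178.8, 90.0, -177.1]
wrist_force: [-1.8, 0.2, -3.4]
finger_gap: 0.175
```

Emit:
step_arm(increments=[0,0,0,0,0,0.027,-1,0,0,0,0,0,0.054,-1,0,0,0,0,0,0.08,-1,0,0,0,0,0,0.107,-1,0,0,0,0,0,0.133,-1])

```text
time: 34.55
tcp_pos: [0.5694, 0.0222, 0.0473]
tool_rot: [160.1, 90.0, 164.2]
wrist_force: [-1.3, 0.8, -3.9]
finger_gap: 0.179
```

```bash
python3 - <<'E'
from h import *
plan((*sz(-.089,.02),.0455,4));cartons(("side",))
E
```

```text
t 34.5 [0.5694 0.0222 0.0473] zang 4.1 F [-1.3  0.8 -3.9] gap 0.179 sz [-0.1054  0.0202]
[0.001, -0.0, -0.0, 0.007, -0.001, 0.066]
  at [0.5858 0.0231 0.0455 4.    ]
side 470 ctr [629.3  38. ] sz [-44.6  31.8] [ 64. 135.] ang -85.6
```

Emit:
step_arm(increments=[0,0,0,0,0,0.012,-1,0,0,0,0,0,0.024,-1,0,0,0,0,0,0.036,-1,0,0,0,0,0,0.048,-1,0,0,0,0,0,0.056,-1])

```text
time: 35.1
tcp_pos: [0.5831, 0.0231, 0.0474]
tool_rot: [-8.4, 90.0, -4.3]
wrist_force: [-1.0, 0.1, -2.7]
finger_gap: 0.176
```

Emit:
step_arm(increments=[0,0,0,0,0,0.004,-1,0,0,0,0,0,0.008,-1,0,0,0,0,0,0.012,-1,0,0,0,0,0,0.016,-1,0,0,0,0,0,0.016,-1])

```text
time: 35.6
tcp_pos: [0.5859, 0.0234, 0.047]
tool_rot: [175.5, 89.8, 179.7]
wrist_force: [-6.3, -1.2, -0.6]
finger_gap: 0.182
```

```bash
python3 - <<'E'
from h import *
plan((*sz(-.089,.02),.0455,4));cartons(("side",));print(manip.observe()['moment'])
E
```

```text
t 35.6 [0.5859 0.0234 0.047 ] zang 4.1 F [-6.3 -1.2 -0.6] gap 0.182 sz [-0.0889  0.0202]
[0.001, -0.002, -0.0, 0.006, -0.001, -0.0]
  at [0.5858 0.0231 0.0455 4.    ]
side 436 ctr [645.2  48.3] sz [-28.   40.9] [ 63. 115.] ang -85.3
[-0.2271523   0.90650555  0.08366429]
```

Contact at sizer x −0.0889, against −0.089 predicted. One slightly firmer press for flushness.

Emit:
step_arm(increments=[0,0,0,0,0,0.004,-1,0,0,0,0,0,0.008,-1,0,0,0,0,0,0.01,-1,0,0,0,0,0,0.01,-1,0,0,0,0,0,0.01,-1])

```text
time: 36.15
tcp_pos: [0.5862, 0.0236, 0.0464]
tool_rot: [174.4, 89.5, 178.5]
wrist_force: [-15.6, -3.2, 1.4]
finger_gap: 0.178
```

```bash
python3 - <<'E'
from h import *
plan();print(manip.observe()['moment'])
T=cam("top");S=cam("side")
im=np.zeros((560,800,3),np.uint8); 
im[:,:400]=cv2.resize(S["im"][140:280,150:250],(400,560),interpolation=cv2.INTER_CUBIC)
im[:400,400:]=cv2.resize(T["im"][140:210,200:270],(400,400),interpolation=cv2.INTER_CUBIC); save(im,"p1.png")
E
```

```text
t 36.1 [0.5862 0.0236 0.0464] zang 4.1 F [-15.6  -3.2   1.4] gap 0.178 sz [-0.0886  0.0204]
[-0.39720408  2.68185057  0.0472003 ]
```

View pics/p1.png

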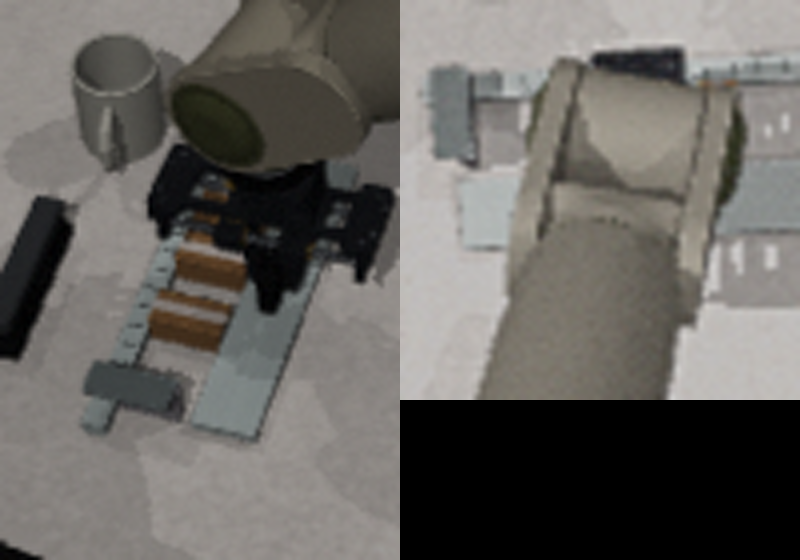

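All three cartons are flush between the fence and the straightedge, at about 15 N. Retreat, lift and return the straightedge to the mat.

Emit:
step_arm(increments=[0,0,0,0,0,-0.03,-1,0,0,0,0,0,-0.08,-1,0,0,0,0,0,-0.16,-1,0,0,0,0,0,-0.24,-1,0,0,0,0,0,-0.24,-1])

```text
time: 36.75
tcp_pos: [0.528, 0.0194, 0.0475]
tool_rot: [157.7, 90.0, 161.7]
wrist_force: [1.0, 0.4, -3.7]
finger_gap: 0.179
```

Emit:
step_arm(increments=[0,0,0,-0.05,0,0,-1,0,0,0,-0.12,0,0,-1,0,0,0,-0.22,0,0,-1,0,0,0,-0.32,0,0,-1,0,0,0,-0.32,0,0,-1])

```text
time: 37.25
tcp_pos: [0.532, 0.019, 0.1312]
tool_rot: [-13.8, 89.5, -9.7]
wrist_force: [0.6, 0.7, -3.7]
finger_gap: 0.174
```

```bash
python3 - <<'E'
from h import *
plan((.50,.195,.125,45),(.5467,.3738,.125,86.2),(.5467,.3738,.0468,86.2),L=.2); cartons()
E
```

```text
t 37.2 [0.532  0.019  0.1312] zang 4.1 F [ 0.6  0.7 -3.7] gap 0.174 sz [-0.143   0.0196]
[-0.455, 0.005, 0.003, 0.023, 0.711, -0.077]
  at [ 0.5    0.195  0.125 45.   ]
[-0.458, 0.0, 0.0, 0.0, 0.374, 0.638]
  at [ 0.5467  0.3738  0.125  86.2   ]
[0.0, 0.0, 0.0, 0.313, 0.0, 0.0]
  at [5.467e-01 3.738e-01 4.680e-02 8.620e+01]
top 121 ctr [651.4  -5.4] sz [-25.6 -13.1] [53. 74.] ang -89.3
top 35 ctr [654.7  84. ] sz [-16.   75.9] [26. 26.] ang 0.7
side 682 ctr [644.9  25.6] sz [-29.9  18.3] [ 67. 160.] ang -85.1
```

Emit:
step_arm(increments=[-0.455,0,0,0.023,0.711,-0.077,-1,-0.455,0,0,0.023,0.711,-0.077,-1,-0.455,0,0,0.023,0.711,-0.077,-1,-0.455,0,0,0.023,0.711,-0.077,-1,-0.455,0,0,0.023,0.711,-0.077,-1])

```text
time: 37.85
tcp_pos: [0.496, 0.1984, 0.1199]
tool_rot: [128.7, 89.8, 174.3]
wrist_force: [-0.6, 0.0, -3.8]
finger_gap: 0.178
```

Emit:
step_arm(increments=[-0.458,0,0,0,0.374,0.638,-1,-0.458,0,0,0,0.374,0.638,-1,-0.458,0,0,0,0.374,0.638,-1,-0.458,0,0,0,0.374,0.638,-1,-0.458,0,0,0,0.374,0.638,-1])

```text
time: 38.35
tcp_pos: [0.5435, 0.3779, 0.119]
tool_rot: [87.2, 89.9, 173.9]
wrist_force: [0.3, -0.7, -3.4]
finger_gap: 0.18
```

```bash
python3 - <<'E'
from h import *
plan((.5467,.3738,.0468,86.2))
E
```

```text
t 38.4 [0.5435 0.3779 0.119 ] zang 86.8 F [ 0.3 -0.7 -3.4] gap 0.180 sz [-0.1065  0.3768]
[0.007, 0.0, -0.001, 0.289, -0.014, -0.015]
  at [5.467e-01 3.738e-01 4.680e-02 8.620e+01]
```

Emit:
step_arm(increments=[0.003,0,0,0.1,-0.01,-0.01,-1,0.003,0,0,0.18,-0.01,-0.01,-1,0.003,0,0,0.24,-0.01,-0.01,-1,0.003,0,0,0.27,-0.01,-0.01,-1,0.003,0,0,0.27,-0.01,-0.01,-1])

```text
time: 38.85
tcp_pos: [0.5461, 0.3713, 0.0527]
tool_rot: [117.6, 89.9, -156.4]
wrist_force: [0.5, 0.4, -3.2]
finger_gap: 0.18
```

Emit:
step_arm(increments=[0,0,0,0.008,0,0,-1,0,0,0,0.014,0,0,-1,0,0,0,0.02,0,0,-1,0,0,0,0.02,0,0,-1,0,0,0,0.02,0,0,-1])

```text
time: 39.35
tcp_pos: [0.5466, 0.3715, 0.0493]
tool_rot: [-61.3, 90.0, 24.7]
wrist_force: [0.1, 0.1, -3.0]
finger_gap: 0.178
```

```bash
python3 - <<'E'
from h import *
plan()
E
```

```text
t 39.4 [0.5466 0.3715 0.0493] zang 86.0 F [ 0.1  0.1 -3. ] gap 0.178 sz [-0.1039  0.3703]
```

Emit:
step_arm(increments=[0,0,0,0.006,0,0.004,-1,0,0,0,0.01,0,0.005,-1,0,0,0,0.012,0,0.005,-1,0,0,0,0.012,0,0.005,-1,0,0,0,0.012,0,0.005,-1])

```text
time: 39.85
tcp_pos: [0.5466, 0.3728, 0.0468]
tool_rot: [-60.7, 90.0, 25.3]
wrist_force: [-4.6, -2.2, 6.8]
finger_gap: 0.179
```

Emit:
step_arm(increments=[0,0,0,0,0,0,0,0,0,0,0,0,0,0,0,0,0,0,0,0,0,0,0,0,0,0,0,0,0,0,0,0,0,0,0], newtons=12)

```text
time: 40.35
tcp_pos: [0.5466, 0.3727, 0.046]
tool_rot: [36.2, 90.0, 122.2]
wrist_force: [-0.2, 0.3, -0.7]
finger_gap: 0.502
```

Emit:
step_arm(increments=[0,0,0,-0.1,0,0,0,0,0,0,-0.25,0,0,0,0,0,0,-0.4,0,0,0,0,0,0,-0.56,0,0,0,0,0,0,-0.6,0,0,0])

```text
time: 40.85
tcp_pos: [0.5477, 0.3733, 0.2012]
tool_rot: [-61.5, 89.6, 24.5]
wrist_force: [-0.3, 0.8, -0.1]
finger_gap: 0.499
```

```bash
python3 - <<'E'
from h import *
plan((.50,.1,.2,20),(.48,-.1,.2,-40),(*sz(-.0202,-.172),.2,-86),(*sz(-.0202,-.172),.085,-86))
E
```

```text
t 40.9 [0.5477 0.3733 0.2012] zang 86.0 F [-0.3  0.8 -0.1] gap 0.499 sz [-0.1026  0.372 ]
[0.367, 0.002, 0.001, -0.0, 0.057, -0.552]
[0.367, 0.002, 0.001, 0.002, -0.253, -0.494]
  at [ 0.5  0.1  0.2 20. ]
[0.333, 0.0, 0.0, 0.0, -0.362, -0.174]
[0.333, 0.0, 0.0, 0.0, -0.401, 0.03]
  at [  0.48  -0.1    0.2  -40.  ]
[0.256, 0.0, 0.0, 0.0, 0.144, 0.37]
[0.256, 0.0, 0.0, 0.0, 0.277, 0.284]
  at [  0.6678  -0.1636   0.2    -86.    ]
[0.0, 0.0, 0.0, 0.46, 0.0, 0.0]
  at [ 6.678e-01 -1.636e-01  8.500e-02 -8.600e+01]
```

Emit:
step_arm(increments=[0.367,0,0,0,0.057,-0.552,0,0.367,0,0,0,0.057,-0.552,0,0.367,0,0,0,0.057,-0.552,0,0.367,0,0,0,0.057,-0.552,0,0.367,0,0,0,0.057,-0.552,0])

```text
time: 41.35
tcp_pos: [0.5227, 0.2353, 0.1959]
tool_rot: [128.9, 90.0, -178.3]
wrist_force: [-0.5, -0.8, 0.5]
finger_gap: 0.495
```

Emit:
step_arm(increments=[0.367,0,0,0,-0.253,-0.494,0,0.367,0,0,0,-0.253,-0.494,0,0.367,0,0,0,-0.253,-0.494,0,0.367,0,0,0,-0.253,-0.494,0,0.367,0,0,0,-0.253,-0.494,0])

```text
time: 41.85
tcp_pos: [0.4989, 0.0992, 0.1959]
tool_rot: [123.2, 90.0, 143.2]
wrist_force: [-0.4, 0.1, 0.7]
finger_gap: 0.505
```

Emit:
step_arm(increments=[0.333,0,0,0,-0.362,-0.174,0,0.333,0,0,0,-0.362,-0.174,0,0.333,0,0,0,-0.362,-0.174,0,0.333,0,0,0,-0.362,-0.174,0,0.333,0,0,0,-0.362,-0.174,0])

```text
time: 42.35
tcp_pos: [0.489, 0.0001, 0.1958]
tool_rot: [153.9, 90.0, 144.2]
wrist_force: [-0.9, -0.2, -0.7]
finger_gap: 0.5
```

Emit:
step_arm(increments=[0.333,0,0,0,-0.4,0.03,0,0.333,0,0,0,-0.4,0.03,0,0.333,0,0,0,-0.4,0.03,0,0.333,0,0,0,-0.4,0.03,0,0.333,0,0,0,-0.4,0.03,0])

```text
time: 42.85
tcp_pos: [0.479, -0.0998, 0.1959]
tool_rot: [-179.3, 90.0, 141.0]
wrist_force: [-0.3, -0.2, -0.4]
finger_gap: 0.497
```

```bash
python3 - <<'E'
from h import *
plan((*sz(-.0202,-.172),.2,-86))
T=cam("top");S=cam("side")
im=np.zeros((580,800,3),np.uint8); 
im[:,:400]=cv2.resize(S["im"][140:285,150:250],(400,580),interpolation=cv2.INTER_CUBIC)
im[:300,400:]=cv2.resize(T["im"][140:200,200:280],(400,300),interpolation=cv2.INTER_CUBIC)
im[300:580,400:680]=cv2.resize(T["im"][140:225,135:220],(280,280),interpolation=cv2.INTER_CUBIC);save(im,"p2.png")
E
```

```text
t 42.9 [ 0.479  -0.0998  0.1959] zang -39.7 F [-0.3 -0.2 -0.4] gap 0.497 sz [-0.2041 -0.0951]
[0.257, -0.0, 0.0, -0.008, 0.143, 0.372]
[0.257, -0.0, 0.0, -0.008, 0.278, 0.286]
  at [  0.6678  -0.1636   0.2    -86.    ]
```

View pics/p2.png

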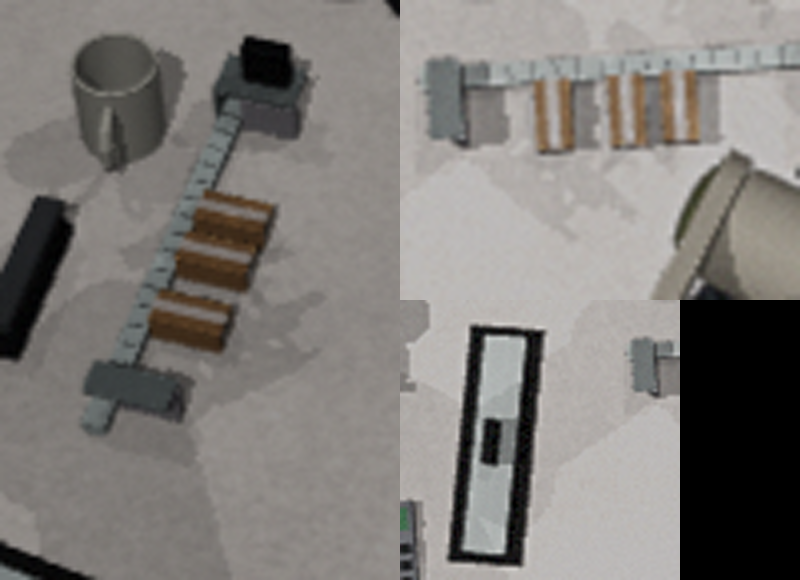

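The cartons are in a flush, upright row and the straightedge is flat inside its mat. Now the jaw.

Emit:
step_arm(increments=[0.257,0,0,0,0.143,0.372,0,0.257,0,0,0,0.143,0.372,0,0.257,0,0,0,0.143,0.372,0,0.257,0,0,0,0.143,0.372,0,0.257,0,0,0,0.143,0.372,0])

```text
time: 43.45
tcp_pos: [0.5726, -0.132, 0.196]
tool_rot: [-142.2, 90.0, 155.0]
wrist_force: [-0.8, 0.6, 0.4]
finger_gap: 0.494
```

Emit:
step_arm(increments=[0.257,0,0,0,0.278,0.286,0,0.257,0,0,0,0.278,0.286,0,0.257,0,0,0,0.278,0.286,0,0.257,0,0,0,0.278,0.286,0,0.257,0,0,0,0.278,0.286,0])

```text
time: 43.95
tcp_pos: [0.6665, -0.1645, 0.1968]
tool_rot: [-121.7, 90.0, 152.3]
wrist_force: [-0.1, 1.0, 0.4]
finger_gap: 0.501
```

```bash
python3 - <<'E'
from h import *
plan((*sz(-.0202,-.172),.086,-86))
E
```

```text
t 44.0 [ 0.6665 -0.1645  0.1968] zang -86.0 F [-0.1  1.   0.4] gap 0.501 sz [-0.0216 -0.1728]
[0.0, -0.0, 0.0, 0.443, 0.006, -0.003]
  at [ 6.678e-01 -1.636e-01  8.600e-02 -8.600e+01]
```

Emit:
step_arm(increments=[0,0,0,0.15,0.003,-0.003,0,0,0,0,0.3,0.003,-0.003,0,0,0,0,0.4,0.003,-0.003,0,0,0,0,0.443,0.003,-0.003,0,0,0,0,0.443,0.003,-0.003,0])

```text
time: 44.45
tcp_pos: [0.6672, -0.1639, 0.0854]
tool_rot: [-119.0, 89.9, 154.9]
wrist_force: [-0.5, 0.7, -0.3]
finger_gap: 0.496
```

Emit:
step_arm(increments=[0,0,0,0,0,0,-1,0,0,0,0,0,0,-1,0,0,0,0,0,0,-1,0,0,0,0,0,0,-1,0,0,0,0,0,0,-1])

```text
time: 44.95
tcp_pos: [0.6682, -0.1626, 0.0867]
tool_rot: [158.9, 89.9, 72.7]
wrist_force: [-1.7, 9.2, 5.7]
finger_gap: 0.201
```

Emit:
step_arm(increments=[0,0,0,0,0,-0.04,-1,0,0,0,0,0,-0.09,-1,0,0,0,0,0,-0.14,-1,0,0,0,0,0,-0.19,-1,0,0,0,0,0,-0.24,-1])

```text
time: 45.45
tcp_pos: [0.6639, -0.1043, 0.0867]
tool_rot: [15.5, 89.9, -70.7]
wrist_force: [-4.3, -2.8, 8.1]
finger_gap: 0.206
```

```bash
python3 - <<'E'
from h import *
plan((*sz(-.0202,.032),.086,-86))
E
```

```text
t 45.5 [ 0.6639 -0.1043  0.0867] zang -86.3 F [-4.3 -2.8  8.1] gap 0.206 sz [-0.02   -0.1126]
[-0.003, 0.001, -0.0, 0.002, -0.003, -0.578]
  at [ 6.536e-01  3.990e-02  8.600e-02 -8.600e+01]
```

Emit:
step_arm(increments=[0,0,0,-0.004,0,-0.03,-1,0,0,0,-0.004,0,-0.06,-1,0,0,0,-0.004,0,-0.09,-1,0,0,0,-0.004,0,-0.12,-1,0,0,0,-0.004,0,-0.14,-1])

```text
time: 45.95
tcp_pos: [0.6613, -0.069, 0.0867]
tool_rot: [-80.6, 89.9, -166.9]
wrist_force: [-5.8, -2.2, 5.1]
finger_gap: 0.204
```

Emit:
step_arm(increments=[0,0,0,0,0,-0.02,-1,0,0,0,0,0,-0.04,-1,0,0,0,0,0,-0.06,-1,0,0,0,0,0,-0.08,-1,0,0,0,0,0,-0.1,-1])

```text
time: 46.45
tcp_pos: [0.6595, -0.0446, 0.0867]
tool_rot: [-76.2, 89.9, -162.5]
wrist_force: [-8.0, -2.8, 6.2]
finger_gap: 0.201
```

Emit:
step_arm(increments=[0,0,0,0,0,-0.02,-1,0,0,0,0,0,-0.04,-1,0,0,0,0,0,-0.06,-1,0,0,0,0,0,-0.08,-1,0,0,0,0,0,-0.1,-1])

```text
time: 46.95
tcp_pos: [0.6577, -0.0196, 0.0867]
tool_rot: [-80.8, 89.9, -167.0]
wrist_force: [-8.4, -3.8, 7.1]
finger_gap: 0.2
```

Emit:
step_arm(increments=[0,0,0,0,0,-0.02,-1,0,0,0,0,0,-0.04,-1,0,0,0,0,0,-0.06,-1,0,0,0,0,0,-0.08,-1,0,0,0,0,0,-0.1,-1])

```text
time: 47.45
tcp_pos: [0.6558, 0.0052, 0.0867]
tool_rot: [-80.4, 89.8, -166.7]
wrist_force: [-10.4, -3.8, 8.8]
finger_gap: 0.202
```

```bash
python3 - <<'E'
from h import *
plan((*sz(-.0202,.032),.086,-86)); cartons(("side",))
E
```

```text
t 47.5 [0.6558 0.0052 0.0867] zang -86.3 F [-10.4  -3.8   8.8] gap 0.202 sz [-0.0204 -0.0028]
[-0.003, 0.0, 0.002, 0.003, 0.0, -0.139]
  at [ 6.536e-01  3.990e-02  8.600e-02 -8.600e+01]
side 513 ctr [643.6  73.5] sz [-27.9  66.2] [ 65. 114.] ang -83.5
```

Emit:
step_arm(increments=[0,0,0,-0.004,-0.004,-0.02,-1,0,0,0,-0.004,-0.004,-0.04,-1,0,0,0,-0.004,-0.004,-0.06,-1,0,0,0,-0.004,-0.004,-0.08,-1,0,0,0,-0.004,-0.004,-0.1,-1])

```text
time: 48.0
tcp_pos: [0.6538, 0.0307, 0.0868]
tool_rot: [-96.8, 89.9, 176.9]
wrist_force: [-3.0, -2.7, -5.5]
finger_gap: 0.203
```

Emit:
step_arm(increments=[0,0,0,0,0,-0.008,-1,0,0,0,0,0,-0.016,-1,0,0,0,0,0,-0.02,-1,0,0,0,0,0,-0.024,-1,0,0,0,0,0,-0.024,-1])

```text
time: 48.5
tcp_pos: [0.6534, 0.0364, 0.0868]
tool_rot: [-108.5, 89.9, 165.2]
wrist_force: [-2.9, -1.3, -10.2]
finger_gap: 0.2
```

```bash
python3 - <<'E'
from h import *
plan((*sz(-.0202,.032),.086,-86)); print(manip.observe()['moment'])
E
```

```text
t 48.5 [0.6534 0.0364 0.0868] zang -86.3 F [ -2.9  -1.3 -10.2] gap 0.200 sz [-0.0207  0.0285]
[-0.003, -0.0, 0.001, 0.003, 0.002, -0.014]
  at [ 6.536e-01  3.990e-02  8.600e-02 -8.600e+01]
[-0.10131918  0.4615148   0.09354708]
```

Emit:
step_arm(increments=[0,0,0,0.004,0,-0.003,-1,0,0,0,0.004,0,-0.006,-1,0,0,0,0.004,0,-0.009,-1,0,0,0,0.004,0,-0.01,-1,0,0,0,0.004,0,-0.01,-1])

```text
time: 49.0
tcp_pos: [0.6533, 0.0386, 0.0868]
tool_rot: [-86.3, 89.9, -172.6]
wrist_force: [-7.7, -2.9, -3.7]
finger_gap: 0.203
```

Emit:
step_arm(increments=[0,0,0,0,0,-0.002,-1,0,0,0,0,0,-0.004,-1,0,0,0,0,0,-0.004,-1,0,0,0,0,0,-0.004,-1,0,0,0,0,0,-0.004,-1])

```text
time: 49.5
tcp_pos: [0.6532, 0.0396, 0.0867]
tool_rot: [-88.1, 89.9, -174.4]
wrist_force: [-6.5, -2.4, -2.4]
finger_gap: 0.203
```

```bash
python3 - <<'E'
from h import *
plan((*sz(-.0202,.032),.086,-86)); print(manip.observe()['moment'])
E
```

```text
t 49.5 [0.6532 0.0396 0.0867] zang -86.3 F [-6.5 -2.4 -2.4] gap 0.203 sz [-0.0207  0.0317]
[-0.003, 0.0, 0.001, 0.003, 0.002, -0.001]
  at [ 6.536e-01  3.990e-02  8.600e-02 -8.600e+01]
[-0.29838712  1.10263906  0.10539636]
```

Emit:
step_arm(increments=[0,0,0,0,-0.002,-0.002,-1,0,0,0,0,-0.002,-0.004,-1,0,0,0,0,-0.002,-0.004,-1,0,0,0,0,-0.002,-0.004,-1,0,0,0,0,-0.002,-0.004,-1])

```text
time: 50.0
tcp_pos: [0.6531, 0.0406, 0.0867]
tool_rot: [46.2, 90.0, -40.1]
wrist_force: [-4.7, -2.1, -4.6]
finger_gap: 0.203
```

Emit:
step_arm(increments=[0,0,0,0,0,-0.002,-1,0,0,0,0,0,-0.004,-1,0,0,0,0,0,-0.004,-1,0,0,0,0,0,-0.004,-1,0,0,0,0,0,-0.004,-1])

```text
time: 50.5
tcp_pos: [0.6531, 0.0411, 0.0868]
tool_rot: [6.8, 89.9, -79.5]
wrist_force: [-4.6, -4.5, -4.2]
finger_gap: 0.203
```

```bash
python3 - <<'E'
from h import *
plan()
S=cam("side"); save(S["im"][180:260,160:240],"j3.png",7)
E
```

```text
t 50.5 [0.6531 0.0411 0.0868] zang -86.3 F [-4.6 -4.5 -4.2] gap 0.203 sz [-0.0207  0.0332]
```

Emit:
step_arm(increments=[0,0,0,0,0,-0.002,-1,0,0,0,0,0,-0.004,-1,0,0,0,0,0,-0.004,-1,0,0,0,0,0,-0.004,-1,0,0,0,0,0,-0.004,-1])

```text
time: 51.05
tcp_pos: [0.6531, 0.0411, 0.0868]
tool_rot: [2.8, 89.9, -83.5]
wrist_force: [-4.1, -9.6, -5.4]
finger_gap: 0.206
```

```bash
python3 - <<'E'
from h import *
plan()
E
```

```text
t 51.0 [0.6531 0.0411 0.0868] zang -86.3 F [-4.1 -9.6 -5.4] gap 0.206 sz [-0.0207  0.0333]
```

The jaw is snug: force rose to about 10 N with no further motion. Relax, release and lift.

Emit:
step_arm(increments=[0,0,0,0.004,0,0.005,-1,0,0,0,0.004,0,0.005,-0.3,0,0,0,0.004,0,0.005,-0.1,0,0,0,0.004,0,0.005,-0.1,0,0,0,0.004,0,0.005,-0.1])

```text
time: 51.55
tcp_pos: [0.6534, 0.0416, 0.0858]
tool_rot: [88.2, 89.9, 2.0]
wrist_force: [0.2, 0.9, 0.3]
finger_gap: 0.449
```

Emit:
step_arm(increments=[0,0,0,-0.08,0,0,-0.1,0,0,0,-0.2,0,0,-0.1,0,0,0,-0.35,0,0,-0.1,0,0,0,-0.45,0,0,-1,0,0,0,-0.45,0,0,-1])

```text
time: 52.05
tcp_pos: [0.6544, 0.0414, 0.2022]
tool_rot: [81.0, 89.6, -5.2]
wrist_force: [0.1, 0.3, -0.5]
finger_gap: 0.291
```

```bash
python3 - <<'E'
from h import *
T=cam("top");S=cam("side")
plan((.5544,-.4122,.2,-60),(.5544,-.4122,.12,-60))
# button from the two start pictures: dark blob centre in top, z from two views
for n,c in(("top",T),("side",S)):
    u=proj(c,[.5544,-.4122,.076])[0].astype(int); im=c["im"][u[1]-14:u[1]+15,u[0]-14:u[0]+15]
    g=im.max(2); m=(g<45).astype(np.uint8); k,l,st,ce=cv2.connectedComponentsWithStats(m); i=1+np.argmax(st[1:,4]); p=ce[i]+u-14
    print(n,st[i],p.round(1),ray(c,[p],.076)[0].round(4),ray(c,[p],.082)[0].round(4))
    if n=="top": a=im
    else: b=im
o=np.zeros((580,800,3),np.uint8); o[:290,:290]=cv2.resize(a,(290,290),interpolation=cv2.INTER_CUBIC); o[290:,:290]=cv2.resize(b,(290,290),interpolation=cv2.INTER_CUBIC)
o[:,300:]=cv2.resize(S["im"][180:265,155:230],(500,580),interpolation=cv2.INTER_CUBIC); save(o,"b1.png")
E
```

```text
t 52.1 [0.653  0.0415 0.1976] zang -86.3 F [ 1.  -0.1 -1.2] gap 0.201 sz [-0.0208  0.0336]
[-0.146, 0.0, -0.0, -0.005, -0.256, 0.893]
[-0.146, 0.0, -0.0, -0.005, -0.452, 0.811]
  at [  0.5544  -0.4122   0.2    -60.    ]
[0.0, 0.0, 0.0, 0.32, 0.0, 0.0]
  at [  0.5544  -0.4122   0.12   -60.    ]
top [10 11 10 10 37] [346.  182.5] [ 0.5512 -0.4105  0.076 ] [ 0.5504 -0.4091  0.082 ]
side [26 23  2  6 12] [281.5 127.5] [ 0.4955 -0.3685  0.076 ] [ 0.4939 -0.3623  0.082 ]
```

View pics/b1.png

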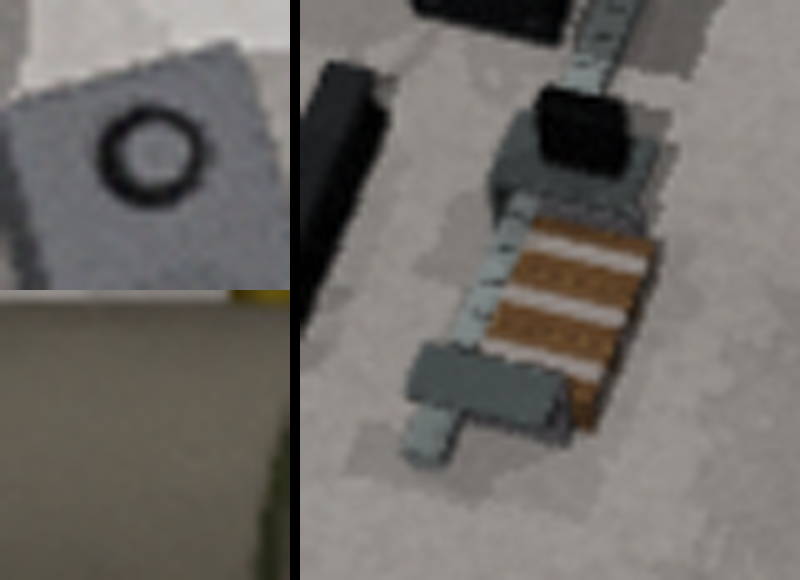

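The row is held tight between jaw and end stop, all upright and flush. The printer button is at (152,157) in the top crop. I'll get its height from both views and move over it.

```bash
python3 - <<'E'
from h import *
T=cam("top");S=cam("side")
u=proj(T,[.5544,-.4122,.076])[0].astype(int)-14+np.array([15.2,15.7])-.45
s0=np.load("side0.npy"); g=s0.max(2)
m=np.zeros_like(g); m[108:124,262:282]=(g[108:124,262:282]<45); ys,xs=np.where(m); s=[xs.mean(),ys.mean()]; print(u,s,len(xs))
for z in(.07,.076,.082,.088): print(z,ray(T,[u],z)[0].round(4),ray(S,[s],z)[0].round(4))
E
```

```text
[346.75 182.25] [np.float64(270.8375), np.float64(117.4375)] 80
0.07 [ 0.5529 -0.415   0.07  ] [ 0.5511 -0.413   0.07  ]
0.076 [ 0.5521 -0.4137  0.076 ] [ 0.5492 -0.4066  0.076 ]
0.082 [ 0.5513 -0.4123  0.082 ] [ 0.5474 -0.4002  0.082 ]
0.088 [ 0.5505 -0.4109  0.088 ] [ 0.5455 -0.3938  0.088 ]
```

Emit:
step_arm(increments=[-0.146,0,0,0,-0.256,0.893,-1,-0.146,0,0,0,-0.256,0.893,-1,-0.146,0,0,0,-0.256,0.893,-1,-0.146,0,0,0,-0.256,0.893,-1,-0.146,0,0,0,-0.256,0.893,-1])

```text
time: 52.75
tcp_pos: [0.6023, -0.1883, 0.1964]
tool_rot: [-126.0, 89.9, 160.8]
wrist_force: [0.5, 0.6, -0.1]
finger_gap: 0.014
```

Emit:
step_arm(increments=[-0.146,0,0,0,-0.452,0.811,-1,-0.146,0,0,0,-0.452,0.811,-1,-0.146,0,0,0,-0.452,0.811,-1,-0.146,0,0,0,-0.452,0.811,-1,-0.146,0,0,0,-0.452,0.811,-1])

```text
time: 53.25
tcp_pos: [0.5527, -0.4153, 0.196]
tool_rot: [-158.4, 89.9, 141.5]
wrist_force: [0.0, 0.7, 0.2]
finger_gap: 0.004
```

```bash
python3 - <<'E'
from h import *
plan((.553,-.411,.115,-60)); cartons(("side",))
E
```

```text
t 53.2 [ 0.5527 -0.4153  0.196 ] zang -60.1 F [0.  0.7 0.2] gap 0.004 sz [-0.1526 -0.415 ]
[-0.001, -0.001, 0.001, 0.324, 0.01, -0.013]
  at [  0.553  -0.411   0.115 -60.   ]
side 364 ctr [641.6 109.2] sz [-27.4 101.9] [ 61. 111.] ang -84.7
```

Emit:
step_arm(increments=[0,0,0,0.12,0,0,-1,0,0,0,0.22,0,0,-1,0,0,0,0.3,0,0,-1,0,0,0,0.34,0,0,-1,0,0,0,0.34,0,0,-1])

```text
time: 53.8
tcp_pos: [0.5539, -0.4116, 0.1113]
tool_rot: [-165.7, 89.8, 134.3]
wrist_force: [-0.8, 1.1, 3.2]
finger_gap: 0.005
```

Emit:
step_arm(increments=[0,0,0,0.008,0,0,-1,0,0,0,0.016,0,0,-1,0,0,0,0.024,0,0,-1,0,0,0,0.03,0,0,-1,0,0,0,0.03,0,0,-1])

```text
time: 54.3
tcp_pos: [0.5548, -0.4125, 0.1082]
tool_rot: [13.8, 89.9, -46.2]
wrist_force: [-5.2, 6.0, 16.9]
finger_gap: 0.003
```

```bash
python3 - <<'E'
from h import *
plan()
E
```

```text
t 54.3 [ 0.5548 -0.4125  0.1082] zang -60.0 F [-5.2  6.  16.9] gap 0.003 sz [-0.1504 -0.4124]
```

Emit:
step_arm(increments=[0,0,0,-0.024,0,0,-1,0,0,0,-0.024,0,0,-1,0,0,0,-0.024,0,0,-1,0,0,0,-0.024,0,0,-1,0,0,0,-0.024,0,0,-1])

```text
time: 54.8
tcp_pos: [0.5546, -0.4126, 0.1113]
tool_rot: [19.7, 89.9, -40.3]
wrist_force: [2.7, -0.9, 3.4]
finger_gap: 0.009
```

Emit:
step_arm(increments=[0,0,0,-0.01,0,0,-1,0,0,0,-0.01,0,0,-1,0,0,0,-0.01,0,0,-1,0,0,0,-0.01,0,0,-1,0,0,0,-0.01,0,0,-1])

```text
time: 55.3
tcp_pos: [0.5542, -0.4124, 0.1137]
tool_rot: [-137.9, 90.0, 162.1]
wrist_force: [0.0, -0.7, 2.7]
finger_gap: 0.0
```

Emit:
step_arm(increments=[0,0,0,-0.012,0,0,-1,0,0,0,-0.012,0,0,-1,0,0,0,-0.012,0,0,-1,0,0,0,-0.012,0,0,-1,0,0,0,-0.012,0,0,-1])

```text
time: 55.8
tcp_pos: [0.5543, -0.4122, 0.1166]
tool_rot: [-163.2, 90.0, 136.8]
wrist_force: [-0.7, 0.4, -1.0]
finger_gap: 0.006
```

The force curve is a soft spring of 0 to about 4 N over roughly 6 mm, then a hard stop at 17 N, so the button was fully pressed. Retreat for a final look.

Emit:
step_arm(increments=[0,0,0,-0.15,0,0,-1,0,0,0,-0.3,0,0,-1,0,0,0,-0.4,0,0,-1,0,0,0,-0.4,0,0,-1,0,0,0,-0.4,0,0,-1])

```text
time: 56.3
tcp_pos: [0.5542, -0.4122, 0.2162]
tool_rot: [-166.3, 90.0, 133.8]
wrist_force: [0.3, 0.3, -0.6]
finger_gap: 0.009
```

```bash
python3 - <<'E'
from h import *
plan(); d=cartons()
o=np.zeros((590,800,3),np.uint8); o[:290]=cv2.resize(d["top"]["im"][115:231,115:435],(800,290),interpolation=cv2.INTER_CUBIC)
o[300:590,:500]=cv2.resize(d["side"]["im"][130:275,80:330],(500,290),interpolation=cv2.INTER_CUBIC); save(o,"end.png")
E
```

```text
t 56.3 [ 0.5542 -0.4122  0.2162] zang -60.0 F [ 0.3  0.3 -0.6] gap 0.009 sz [-0.1509 -0.4121]
top 302 ctr [637.  111.5] sz [-31.8 104.5] [60. 96.] ang -84.9
side 365 ctr [641.6 109.2] sz [-27.4 101.9] [ 61. 111.] ang -84.7
```

View pics/end.png

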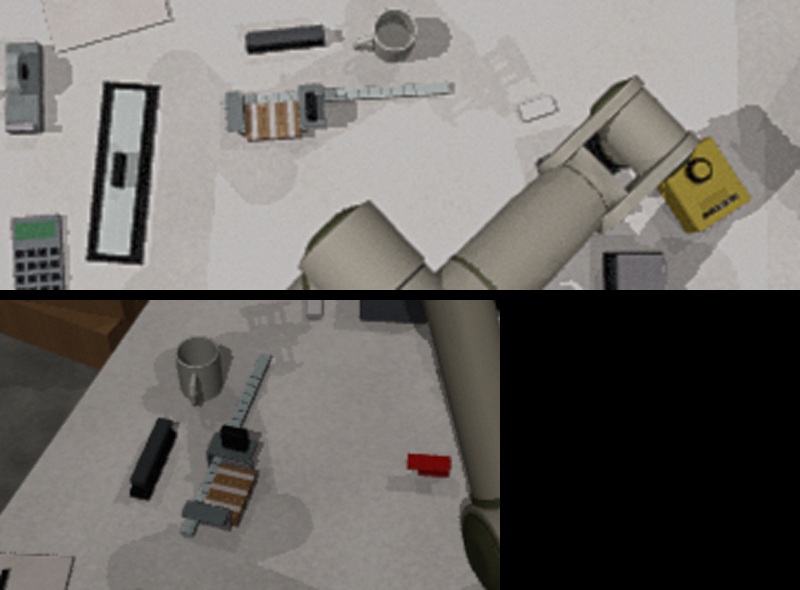

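The row measures 60 × 96 mm at sizer x −31.8 mm, so three cartons are snug and flush. The straightedge is on its mat and the other objects are undisturbed.

```bash
python3 -c "
from bench import workorder; print(workorder.sign_off())"
```

```text
the job is handed in; nothing more can be done
None
```

The job is done and handed in at about 56 s on the robot's clock. All three cartons present stand upright in one row, held between the closed jaw and the end stop.

**What I did:** I opened the jaw to its stop and set the two side cartons in front of the opening. I then pushed all three flush to the fence with the straightedge (about 15 N) and laid it back flat on its mat. After that I closed the jaw until it stopped moving (about 10 N) and pressed the grey printer's button.

**What went wrong on the way:** The middle carton was knocked during the run. When I then set the left carton down, it ended up on its side, probably because it landed on the knocked one. I rolled it upright again on free desk and set it down in a clear place before pushing.

**Last checks:**
- **Row:** In the top view it measures 60 × 96 mm, centred at sizer x ≈ −32 mm. Three flush cartons would be 62 × 96 mm at −31 mm, so this agrees. The side view read 61 × 111 mm at −27 mm; I put that down to it also seeing the cartons' side faces.
- **Button:** I judged the press by force only: about 6 mm of soft travel, then a hard stop at 17 N. I did not see it in a picture.
- **Rest of the desk:** The straightedge is inside its mat. The mug, stapler, calculator and eraser look unmoved; the glue stick was not separately checked.

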